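Unmould the goat cheeses

ROBOT

A 7-joint arm with a two-finger parallel gripper is mounted at the origin on the work surface. World frame = base frame: x ahead of the robot, y to its left, z up, the work surface at z = 0. Lengths are in m, angles in rad, forces in N, time in s.
With the tool pointing down it reaches from about 0.4 to 0.85 m from the base axis. Payload 4.5 kg.
Tool frame: the origin (TCP) lies at the centre of the arm's flange, where the gripper is bolted on; the fingertips stand r.tcp_to_tips ahead of it and the grasp point (between the pads) lies 147 mm ahead of it (r.tcp_to_tips is the distance from the TCP to the fingertips, in m); x points along the fingers, y is the direction in which the jaws open and shut, and the axes are right-handed (so a half turn about x gives the same grasp; the last joint's range is limited). The gripper opens to 88 mm and grips with 3 to 60 N. Pads are 18 mm wide; open, the fingers measure 123 mm over their backs; the gripper's body (75 mm by 187 mm) begins 45 mm behind the grasp point.
Start: joints at [-1.101, 0.689, -0.195, 1.565, 0.157, 0.902, -0.215], TCP at [0.264, 0.567, 0.405] pointing down, gripper open.
Joint ranges: [-3.01, 3.01], [-0.46, 2.08], [-1.47, 1.51], [0.13, 2.56], [-1, 4.14], [0.04, 2.09], [-2.66, 2.66]. Speed limits (rad/s): [2.57, 2.57, 3.14, 3.14, 3.14, 3.14, 3.14].

INTERFACE

Orientations are given as a unit quaternion [x, y, z, w].
In Python, from plant import r, eyes gives the robot as it stands.
- The arm moves only by the tool carry_out, never from a script. Its argument "targets" is text: rows parted by semicolons, each of 5 numbers parted by spaces: the opening, from 0 (shut) to 1 (fully open), then the shift along the tool's x, y, z in mm, then the turn about the tool's x in rad. A call has 1 to 20 rows; each row shifts and turns the commanded pose from where the row before left it, along the tool's axes as they then stand; what a row does not reach is not made up. A row lasts 1/12 s, in which the tool goes at most 41.7 mm and 7.16 degrees, less where a joint would pass 70% of its speed; a pose out of reach is approached as far as the arm can. A call is refused whole if a number of a shift passes 41.7 or a number of a turn 0.125, either way. A call with a gripper value outside its range is refused whole. The fingers move at their own pace and stop on an object; "force" is the grip in N (left out, the last holds). Time passes only in rows, so rows that do not move let the fingers close. It gives the time, the measured TCP pose, the force and the opening at its end, in the units of the state.
- r.get_state(): the state, without advancing time (a new reading comes with each control period).
- eyes.snapshot(name): name is "side" or "top" or "wrist"; returns (picture, depth): 480x640x3 uint8, blue, green, red; 480x640 float32, m along the optical axis (not along the pixel's ray), 0 where there is no reading.
- eyes.camera_params(name): a dict with "intrinsics" (3x3 intrinsics, pixels), "rvec" (rotation vector, rad) and "tvec" (3), from world to camera coordinates, as OpenCV has them; the wrist camera has in their place "T_tool_cam" (4x4, takes a point from camera to tool coordinates, whose origin is the TCP and whose axes are the tool frame's). Camera axes: x right, y down, z forward; pixel columns grow to the right and rows downward; lengths in m; the calibration is good to about 2 mm. A picture is of the moment at which its call begins: read the wrist's pose just before it. camera_params takes no time and is no camera call.
- r.finish_job(): hands the job in, once; it reports no verdict.
The state is a dict: "clock": time; "q": joint angles; "qd": joint speeds; "joint_torque": joint torques, N m; "tool_pos": TCP position; "eef_rot": TCP orientation; "contact_force": force on the tool from outside, world axes, zero at the start; "moment": the same for the moment, N m; "opening": opening from 0.0 (shut) to 1.0 (fully open).
Only numpy, scipy, OpenCV 4.12 (cv2) and the standard library are available. Lean on these libraries where they do the work, as an engineer would, in place of code of your own. Each camera call takes 0.05 s, during which the arm holds its last target.

TASK

Lift the wooden cover off the mould block and lay it on the bench; then knock each cheese up out of its pocket by raising that pocket's knockout knob, and, squeezing it only gently, stand it flat on the draining tray, not on another cheese. When no cheese is left in the moulds and all the knockouts are pushed fully down again, lay the cover squarely back on the block; leave the jar, the wrapped cheeses and the cut cheese where they are.

Things in the scene. Friction and masses are not known exactly. Their poses are not given: they have to be found in the camera images.
- block: White plastic mould block, fixed to the bench on two steel end legs: 76 mm (its x) by 290 mm (its y), its flat top 112 mm above the bench. Origin on the bench under its middle. Four round pockets numbered 0 to 3 in a row along its y, at block x = 0 and y = -105, -35, 35 and 105 mm, each 54 mm across and 34 mm deep, with a 28 mm square hole in its floor. Open between the legs below 70 mm. The knockout knobs stand along its -x side.
- cover: Loose flat wooden cover, 80 mm (its x) by 290 mm (its y) by 8 mm thick, 0.3 kg, at the start lying on top of the block and over all pockets. Origin at the middle of its underside, z up. On it a raised bar handle along its y.
- cover_handle (a point): Middle of the cover's bar handle, 33 mm above the cover's underside; the bar is 20 mm wide (cover x), 90 mm long (cover y) and 18 mm high (24 to 42 mm above the underside), on two short feet.
- tray: Loose wooden draining tray, 104 mm (its x) by 260 mm (its y), 0.45 kg. Origin at the middle of its underside, z up. Floor 8 mm above the bench, and a low rim 8 mm wide all round standing 5 mm above the floor (inside 88 x 244 mm). It may get knocked aside.
- rod0 (a joint): Height in m of knockout rod 0: 0 fully down, 0.040 fully up. A 24 mm square steel rod under pocket 0, joined by a bar under the block to a knob beside the block: raising the knob raises the rod through the hole in the pocket's floor. Fully down the rod's top is 0.5 mm below the pocket floor; fully up it is 5.5 mm above the block's top. It moves stiffly (about 7 N to raise, 3 N to push down) and stays where it is left, even with a cheese on it.
- knob0 (a point): Centre of the top face of the knob of rod 0; moves with the rod. The knob is an upright black cylinder, 24 mm across and 36 mm high, its axis 88 mm from the pocket's axis on the block's -x side (50 mm clear of the block's face); its top is 132 mm above the bench when down.
- cheese0: Small round soft goat cheese, 50 mm across, 32 mm high, about 0.07 kg, at the start in pocket 0, its top 2 mm below the block's top, so that it cannot be gripped there; may be absent (pocket empty). Origin at the centre of its underside, z up along its axis. Soft: a grip of 5 to 10 N a finger carries it, about 18 N a finger spoils it.
- cheese0_mid (a point): Centre of cheese 0, 16 mm above its origin.
- rod1 (a joint): Height in m of knockout rod 1: 0 fully down, 0.040 fully up. A 24 mm square steel rod under pocket 1, joined by a bar under the block to a knob beside the block: raising the knob raises the rod through the hole in the pocket's floor. Fully down the rod's top is 0.5 mm below the pocket floor; fully up it is 5.5 mm above the block's top. It moves stiffly (about 7 N to raise, 3 N to push down) and stays where it is left, even with a cheese on it.
- knob1 (a point): Centre of the top face of the knob of rod 1; moves with the rod. The knob is an upright black cylinder, 24 mm across and 36 mm high, its axis 88 mm from the pocket's axis on the block's -x side (50 mm clear of the block's face); its top is 132 mm above the bench when down.
- cheese1: Small round soft goat cheese, 50 mm across, 32 mm high, about 0.07 kg, at the start in pocket 1, its top 2 mm below the block's top, so that it cannot be gripped there; may be absent (pocket empty). Origin at the centre of its underside, z up along its axis. Soft: a grip of 5 to 10 N a finger carries it, about 18 N a finger spoils it.
- cheese1_mid (a point): Centre of cheese 1, 16 mm above its origin.
- rod2 (a joint): Height in m of knockout rod 2: 0 fully down, 0.040 fully up. A 24 mm square steel rod under pocket 2, joined by a bar under the block to a knob beside the block: raising the knob raises the rod through the hole in the pocket's floor. Fully down the rod's top is 0.5 mm below the pocket floor; fully up it is 5.5 mm above the block's top. It moves stiffly (about 7 N to raise, 3 N to push down) and stays where it is left, even with a cheese on it.
- knob2 (a point): Centre of the top face of the knob of rod 2; moves with the rod. The knob is an upright black cylinder, 24 mm across and 36 mm high, its axis 88 mm from the pocket's axis on the block's -x side (50 mm clear of the block's face); its top is 132 mm above the bench when down.
- cheese2: Small round soft goat cheese, 50 mm across, 32 mm high, about 0.07 kg, at the start in pocket 2, its top 2 mm below the block's top, so that it cannot be gripped there; may be absent (pocket empty). Origin at the centre of its underside, z up along its axis. Soft: a grip of 5 to 10 N a finger carries it, about 18 N a finger spoils it.
- cheese2_mid (a point): Centre of cheese 2, 16 mm above its origin.
- rod3 (a joint): Height in m of knockout rod 3: 0 fully down, 0.040 fully up. A 24 mm square steel rod under pocket 3, joined by a bar under the block to a knob beside the block: raising the knob raises the rod through the hole in the pocket's floor. Fully down the rod's top is 0.5 mm below the pocket floor; fully up it is 5.5 mm above the block's top. It moves stiffly (about 7 N to raise, 3 N to push down) and stays where it is left, even with a cheese on it.
- knob3 (a point): Centre of the top face of the knob of rod 3; moves with the rod. The knob is an upright black cylinder, 24 mm across and 36 mm high, its axis 88 mm from the pocket's axis on the block's -x side (50 mm clear of the block's face); its top is 132 mm above the bench when down.
- cheese3: Small round soft goat cheese, 50 mm across, 32 mm high, about 0.07 kg, at the start in pocket 3, its top 2 mm below the block's top, so that it cannot be gripped there; may be absent (pocket empty). Origin at the centre of its underside, z up along its axis. Soft: a grip of 5 to 10 N a finger carries it, about 18 N a finger spoils it.
- cheese3_mid (a point): Centre of cheese 3, 16 mm above its origin.
- jar: Bystander: a closed amber glass jar, 60 mm across, 85 mm high; loose. Origin at the centre of its underside.
- stack: Bystander: two paper-wrapped flat round cheeses one on the other, 80 mm across, 52 mm high; loose. Origin at the centre of its underside.
- wedge: Bystander: a cut piece of hard cheese, 90 x 65 x 50 mm; loose. Origin at the centre of its underside.

How it is judged:
On the way, in this order (a step that is already met when the one before it is completed fails the run):
1. the cover lies flat on the bench, off the block (height (world z) of cover below 0.02 m and angle between cover's own z axis and vertical below 0.1 rad and linear speed of cover below 0.03 m/s), for 0.2 s.
2. every cheese stands flat in the tray and all knockout rods are down (x of cheese0_mid in the frame of tray between -0.045 and 0.045 m and y of cheese0_mid in the frame of tray between -0.122 and 0.122 m and z of cheese0_mid in the frame of tray between 0.018 and 0.03 m and (angle between cheese0's own z axis and vertical below 0.15 rad or angle between cheese0's own z axis and vertical above 2.99 rad) and linear speed of each of cheese0, cheese1, cheese2, cheese3 below 0.03 m/s and x of cheese1_mid in the frame of tray between -0.045 and 0.045 m and y of cheese1_mid in the frame of tray between -0.122 and 0.122 m and z of cheese1_mid in the frame of tray between 0.018 and 0.03 m and (angle between cheese1's own z axis and vertical below 0.15 rad or angle between cheese1's own z axis and vertical above 2.99 rad) and x of cheese2_mid in the frame of tray between -0.045 and 0.045 m and y of cheese2_mid in the frame of tray between -0.122 and 0.122 m and z of cheese2_mid in the frame of tray between 0.018 and 0.03 m and (angle between cheese2's own z axis and vertical below 0.15 rad or angle between cheese2's own z axis and vertical above 2.99 rad) and x of cheese3_mid in the frame of tray between -0.045 and 0.045 m and y of cheese3_mid in the frame of tray between -0.122 and 0.122 m and z of cheese3_mid in the frame of tray between 0.018 and 0.03 m and (angle between cheese3's own z axis and vertical below 0.15 rad or angle between cheese3's own z axis and vertical above 2.99 rad) and value of joint each of rod0, rod1, rod2, rod3 below 0.006 m), for 0.2 s.
3. the cover lies squarely on the block again (x of cover in the frame of block between -0.014 and 0.014 m and y of cover in the frame of block between -0.016 and 0.016 m and z of cover in the frame of block between 0.108 and 0.117 m and angle between the y axis of cover and the y axis of block, either way round below 0.12 rad and linear speed of cover below 0.03 m/s), for 0.2 s.
At the end, for the whole second after the job is handed in: Every cheese stands on a flat face on the tray's floor (middle at most 45 mm in x and 122 mm in y from the tray's middle, within 0.15 rad of upright), all rods within 6 mm of fully down, the cover flat on the block's top within 14 mm (block x), 16 mm (block y) and 0.12 rad of square, all at rest (all of step 2 and all of step 3); the robot touches nothing.
It fails at once if a cheese is squeezed with more than about 18 N a finger (36 N for both fingers together) (contact force between the fingers and cheese0 above 36 N or contact force between the fingers and cheese1 above 36 N or contact force between the fingers and cheese2 above 36 N or contact force between the fingers and cheese3 above 36 N).
It fails at once if a bystander is moved by more than 20 mm (distance of any of jar, stack, wedge from where it was at the start of the episode above 0.02 m).
Of cheese0, cheese1, cheese2, cheese3 only 2 to 3 are there at a start; the rules pass over those that are not, and their reading is None.
At some moment in a run one of tray may be knocked a few centimetres aside while the robot is not near it.
It also fails if it takes over 210 s, if anything falls off the work surface, if the arm or the gripper's body presses on something with over 40 N, if the wrist force passes 120 N, or if a joint passes its speed limit or range.

## Working session

There is one attempt and no reset: what is moved stays moved. The work goes in short steps, Python scripts to look and compute and a tool call to move; the robot and the scene stay as the last step left them, time stands still between calls to the robot, and variables do not carry over. Pictures are saved under pics/ and viewed, and the job is handed in when it is done.

Besides the shell and the picture viewer there is one more tool, called by a JSON object that holds its "method" and its "body", one argument or row to a line. carry_out: Moves the arm, as the interface text tells. Its arguments: {"type":"object","properties":{"targets":{"type":"string"},"force":{"type":"number"}},"required":["targets"]}

```bash
ls; mkdir -p pics; cat > h.py <<'E'
import numpy as np, cv2
from scipy.spatial.transform import Rotation as R
from plant import r, eyes
def cam(name, st=None):
    p=eyes.camera_params(name); K=np.array(p["intrinsics"],float)
    if name=="wrist":
        st=st or r.get_state()
        T=np.eye(4); T[:3,:3]=R.from_quat(st["eef_rot"]).as_matrix(); T[:3,3]=st["tool_pos"]
        Tc=T@np.array(p["T_tool_cam"])
    else:
        M=np.eye(4); M[:3,:3]=cv2.Rodrigues(np.array(p["rvec"],float))[0]; M[:3,3]=np.array(p["tvec"],float).ravel()
        Tc=np.linalg.inv(M)
    return K,Tc
def snap(name,fn=None):
    K,T=cam(name); im,d=eyes.snapshot(name)
    if fn: cv2.imwrite("pics/"+fn+".png",im); np.savez("pics/"+fn+".npz",d=d,K=K,T=T)
    return im,d,K,T
def load(fn):
    z=np.load("pics/"+fn+".npz"); return cv2.imread("pics/"+fn+".png"),z["d"],z["K"],z["T"]
def cloud(d,K,T):
    v,u=np.mgrid[:d.shape[0],:d.shape[1]]
    P=np.stack([(u-K[0,2])/K[0,0]*d,(v-K[1,2])/K[1,1]*d,d],-1)@T[:3,:3].T+T[:3,3]
    P[d<=0]=np.nan; return P
def ray(u,v,K,T,z):
    w=T[:3,:3]@np.array([(u-K[0,2])/K[0,0],(v-K[1,2])/K[1,1],1.]); return T[:3,3]+w*(z-T[2,3])/w[2]
def proj(P,K,T):
    c=(np.asarray(P)-T[:3,3])@T[:3,:3]; return c[...,:2]/c[...,2:]*[K[0,0],K[1,1]]+[K[0,2],K[1,2]]
E
python3 - <<'E'
from h import *
st=r.get_state(); print(st, r.tcp_to_tips)
for n in ["side","top","wrist"]:
    im,d,K,T=snap(n,n+"0"); print(n,K.tolist(),T.round(3).tolist(),(d>0).mean())
E
```

```text
pics
{'clock': 0.0, 'q': array([-1.10120515,  0.68997705, -0.19456441,  1.56631073,  0.15730432,
        0.90249606, -0.21508094]), 'qd': array([-1.09899423e-03, -8.66310423e-04,  2.26983458e-03, -7.68811995e-04,
        5.75930474e-05, -2.17906975e-04,  2.76719486e-04]), 'joint_torque': array([-2.45878928e-04, -5.27559292e+01, -1.26659866e+00, -1.53432387e+01,
       -5.25467203e-02,  6.54935764e-03,  1.53907226e-04]), 'tool_pos': array([0.26370054, 0.56629488, 0.40392424]), 'eef_rot': array([ 0.15218365,  0.6904996 , -0.15343715,  0.69029521]), 'contact_force': array([ 0.26237288,  0.00723608, -0.57074903]), 'moment': array([ 0.01162698, -0.0117198 ,  0.02068723]), 'opening': 0.9983341594623042} 0.166
side [[492.7172595768397, 0.0, 318.7933335176335], [0.0, 492.7172595768397, 237.90912548078742], [0.0, 0.0, 1.0]] [[0.897, -0.338, 0.286, 0.337], [-0.443, -0.666, 0.601, -0.559], [-0.013, -0.665, -0.747, 0.803], [0.0, 0.0, 0.0, 1.0]] 0.9960319010416666
top [[539.9296770418017, 0.0, 306.16684255437605], [0.0, 539.9296770418017, 238.83343641823012], [0.0, 0.0, 1.0]] [[0.016, -0.989, 0.148, 0.474], [-0.999, -0.022, -0.038, 0.001], [0.041, -0.147, -0.988, 1.067], [0.0, 0.0, 0.0, 1.0]] 0.99580078125
wrist [[331.60921464021476, 0.0, 316.94557242587405], [0.0, 331.60921464021476, 238.59910664054647], [0.0, 0.0, 1.0]] [[0.421, 0.868, 0.264, 0.197], [0.907, -0.402, -0.126, 0.599], [-0.003, 0.293, -0.956, 0.385], [0.0, 0.0, 0.0, 1.0]] 0.995771484375
```

View pics/top0.png

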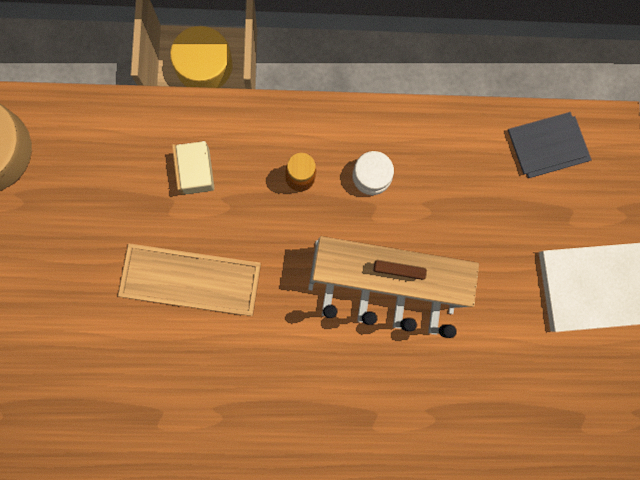

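View pics/side0.png

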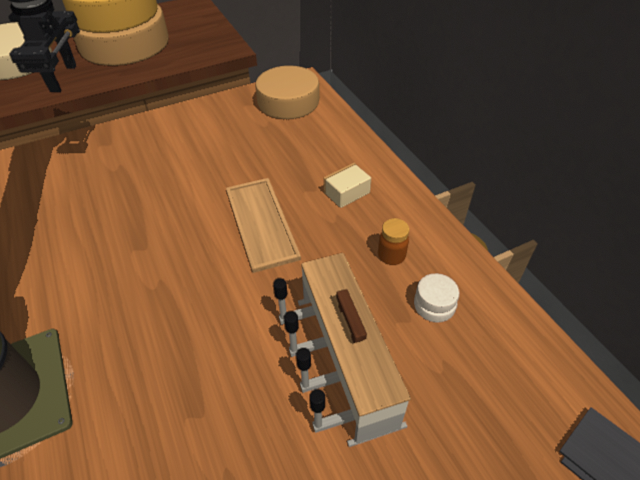

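View pics/wrist0.png

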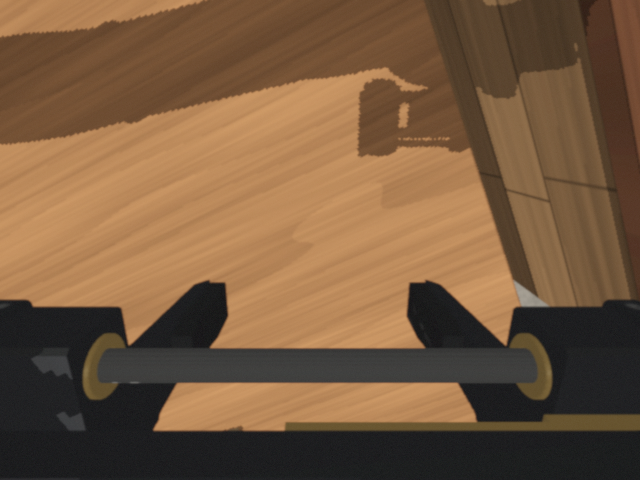

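The top view shows the cover centre near (397,272) with its handle at (400,270), and knobs at (330,311), (369,318), (408,324) and (448,331). The tray is near (190,280), with the wedge at (195,168), jar at (301,170) and stack at (373,173). Next I'll measure them.

```bash
cat > m.py <<'E'
from h import *
def rect(mask):
    cs,_=cv2.findContours(mask.astype(np.uint8),cv2.RETR_EXTERNAL,cv2.CHAIN_APPROX_NONE)
    return max(cs,key=cv2.contourArea)
def plan_rect(P,sel):
    # rectangle in plan (mm) of the points selected
    c=(P[sel][:,:2]*1000).astype(np.float32)
    (cx,cy),(w,h),a=cv2.minAreaRect(c); 
    if w>h: a+=90; w,h=h,w
    # long axis direction
    return cx,cy,w,h,a+90
E
python3 - <<'E'
from m import *
for n in ["top","side"]:
    im,d,K,T=load(n+"0"); P=cloud(d,K,T); hsv=cv2.cvtColor(im,cv2.COLOR_BGR2HSV)
    z=P[...,2]; x=P[...,0]; y=P[...,1]
    reg=(x>0.25)&(x<0.7)&(y<0.6)&(y>-0.45)
    print(n,"bench z",np.nanmedian(z[reg]))
    cov=reg&(z>0.112)&(z<0.128)
    cov=cv2.morphologyEx(cov.astype(np.uint8),cv2.MORPH_OPEN,np.ones((9,9)))
    k,l,s,c=cv2.connectedComponentsWithStats(cov)
    i=1+np.argmax(s[1:,4]); m=l==i
    print("cover",s[i],np.round(plan_rect(P,m),1),"z",np.nanmedian(z[m]))
    hd=reg&(z>0.145)&(z<0.18)&(im.max(2)<140)
    k,l,s,c=cv2.connectedComponentsWithStats(hd.astype(np.uint8))
    i=1+np.argmax(s[1:,4]); m=l==i
    print("handle",s[i],np.round(plan_rect(P,m),1),"z",np.nanmedian(z[m]))
    kn=reg&(z>0.122)&(z<0.14)&(im.max(2)<60)
    k,l,s,c=cv2.connectedComponentsWithStats(kn.astype(np.uint8))
    for j in range(1,k):
        if s[j,4]>30:
            m=l==j; q=P[m]; print("knob",s[j,4],c[j].round(),((np.nanmin(q,0)+np.nanmax(q,0))/2*1000).round(1),(np.nanmedian(q,0)*1000).round(1))
    tr=reg&(y>0.05)&(z>0.009)&(z<0.017)
    k,l,s,c=cv2.connectedComponentsWithStats(tr.astype(np.uint8))
    for i in range(1,k):
        if s[i,4]>150:
            m=l==i; print("tray?",s[i],np.round(plan_rect(P,m),1),"z",np.nanmedian(z[m]))
    for (lo,hi,nm) in [(.045,.056,'wedge/stack'),(.08,.092,'jar')]:
        b=(reg&(x>0.5)&(z>lo)&(z<hi)).astype(np.uint8)
        k,l,s,c=cv2.connectedComponentsWithStats(b)
        for i in range(1,k):
            if s[i,4]>150: print(nm,s[i],np.round(plan_rect(P,l==i),1),np.nanmedian(z[l==i]))
E
```

```text
top bench z -0.0005202542018118983
cover [ 314  237   90   57 3247] [ 572.6 -133.6   80.6  161.3  261.6] z 0.11900597805898616
handle [374 260  53  19 601] [ 562.7 -196.5   19.5   89.2  261.6] z 0.1527875674969531
knob 130 [330. 311.] [489.9 -78.5 129.9] [489.8 -78.4 130.8]
knob 130 [370. 318.] [ 479.  -147.4  128.1] [ 479.2 -147.3  130.6]
knob 135 [409. 324.] [ 469.8 -215.8  128.7] [ 469.8 -215.4  130.7]
knob 135 [449. 331.] [ 458.9 -285.5  128.7] [ 459.  -284.5  130.6]
tray? [ 118  243  142   73 1531] [549.4 184.6 104.2 260.6 262.8] z 0.011976488633578475
side bench z 0.0007997629063556388
cover [ 303  254  102  160 6982] [ 561.3 -195.5   80.8  290.9  261.5] z 0.12017437179181495
handle [336 289  31  51 691] [ 560.9 -196.5   21.    89.3  262.3] z 0.15364131401601178
knob 130 [279. 285.] [488.  -80.4 128.7] [487.5 -82.9 131.4]
knob 159 [290. 318.] [ 477.6 -148.9  128.6] [ 477.3 -151.3  131.6]
knob 184 [303. 355.] [ 467.5 -218.1  128.4] [ 467.4 -220.1  131.6]
knob 208 [317. 398.] [ 457.5 -287.   128.9] [ 457.4 -288.7  131.8]
tray? [ 226  178   75   92 1278] [547.7 186.9 104.6 265.9 262.8] z 0.012438438387764095
jar [312 301  94 124 325] [ 520.1 -232.4   72.   238.2  100. ] 0.08596058837691989
```

```bash
cat >> h.py <<'E'
TIP=0.147
def tools(st=None):
    st=st or r.get_state(); M=R.from_quat(st["eef_rot"]).as_matrix(); p=np.array(st["tool_pos"])
    return M,p
def turn_to(angdeg, st=None):
    """turn about tool x to make tool y lie along angdeg (mod 180)"""
    M,_=tools(st); t=np.array([np.cos(np.radians(angdeg)),np.sin(np.radians(angdeg)),0])
    out=[]
    for s in (1,-1):
        v=M.T@(s*t); out.append(np.arctan2(v[2],v[1]))
    return out
def shift(target, turn=0., st=None, off=TIP):
    """mm in tool axes (after turn) bringing grasp point to target"""
    M,p=tools(st); g=p+M[:,0]*off
    M2=M@R.from_rotvec([turn,0,0]).as_matrix()
    return (M2.T@(np.asarray(target)-g)*1000).round(1), g.round(4)
E
python3 - <<'E'
from h import *
M,p=tools(); print(M.round(4)); print(turn_to(-8.4)); 
for t in turn_to(-8.4): print(t,shift([.562,-.1965,.25],t), r.get_state()['q'][-1])
print(shift([.562,-.1965,.147]))
E
```

```text
[[-5.000e-04  4.221e-01  9.066e-01]
 [-1.300e-03  9.066e-01 -4.221e-01]
 [-1.000e+00 -1.400e-03  1.000e-04]]
[np.float64(1.2816619067687507), np.float64(-1.8599307468210424)]
1.2816619067687507 (array([  7.9, 406.5, 710.9]), array([0.2637, 0.5662, 0.2571])) -0.21509421114266133
-1.8599307468210424 (array([   7.9, -406.5, -710.9]), array([0.2637, 0.5662, 0.2571])) -0.21509421114266133
(array([ 110.9, -565.3,  592.4]), array([0.2637, 0.5662, 0.2571]))
```

{"method": "carry_out", "body": {
  "targets": "1 0 0 0 0.1165;1 0 0 0 0.1165;1 0 0 0 0.1165;1 0 0 0 0.1165;1 0 0 0 0.1165;1 0 0 0 0.1165;1 0 0 0 0.1165;1 0 0 0 0.1165;1 0 0 0 0.1165;1 0 0 0 0.1165;1 0 0 0 0.1165;1 0 0 0 0",
  "force": 20
}}

```text
clock: 1.15
tool_pos: [0.2635, 0.5666, 0.4044]
eef_rot: [-0.536, -0.461, 0.536, -0.462]
contact_force: [-0.3, 0.5, 0.6]
opening: 1.003
```

{"method": "carry_out", "body": {
  "targets": "1 0 14 25 0;1 0 14 25 0;1 0 14 25 0;1 0 14 25 0;1 0 14 25 0;1 0 14 25 0;1 0 14 25 0;1 0 14 25 0;1 0 14 25 0;1 0 14 25 0;1 0 14 25 0;1 0 14 25 0;1 0 14 25 0;1 0 14 25 0;1 0 14 25 0;1 0 14 25 0;1 0 14 25 0;1 0 14 25 0;1 0 14 25 0;1 0 14 25 0"
}}

```text
clock: 2.82
tool_pos: [0.4681, 0.0297, 0.4047]
eef_rot: [0.534, 0.463, -0.534, 0.463]
contact_force: [-0.1, 0.5, -0.1]
opening: 0.995
```

{"method": "carry_out", "body": {
  "targets": "1 0 14 25 0;1 0 14 25 0;1 0 14 25 0;1 0 14 25 0;1 0 14 25 0;1 0 14 25 0;1 0 14 25 0;1 0 14 25 0;1 0 0 0 0;1 0 0 0 0"
}}

```text
clock: 3.65
tool_pos: [0.5493, -0.1849, 0.4044]
eef_rot: [-0.535, -0.462, 0.536, -0.462]
contact_force: [0.5, 0.6, -0.5]
opening: 0.999
```

```bash
python3 - <<'E'
from m import *
im,d,K,T=snap("wrist","w1")
P=cloud(d,K,T); z=P[...,2]
m=(z>.145)&(z<.17)&(im.max(2)<140)&(P[...,0]>.5)
k,l,s,c=cv2.connectedComponentsWithStats(m.astype(np.uint8)); i=1+np.argmax(s[1:,4]); print(s[i],np.round(plan_rect(P,l==i),1),np.nanmedian(z[l==i]))
m=(z>.11)&(z<.13)
k,l,s,c=cv2.connectedComponentsWithStats(m.astype(np.uint8)); i=1+np.argmax(s[1:,4]); print(s[i],np.round(plan_rect(P,l==i),1),np.nanmedian(z[l==i]))
print(turn_to(-8.4),shift([.562,-.1965,.147]))
E
```

```text
[ 323  195   29  115 3039] [ 564.2 -195.    20.    88.6  261.4] 0.15443540502391062
[  282    50   112   298 26188] [ 567.2 -174.6   80.2  246.7  261.6] 0.12057351318678758
[np.float64(0.0015551723503348883), np.float64(-3.1400374812394585)] (array([110.3,  14.8,  11.6]), array([ 0.5491, -0.183 ,  0.2573]))
```

View pics/w1.png

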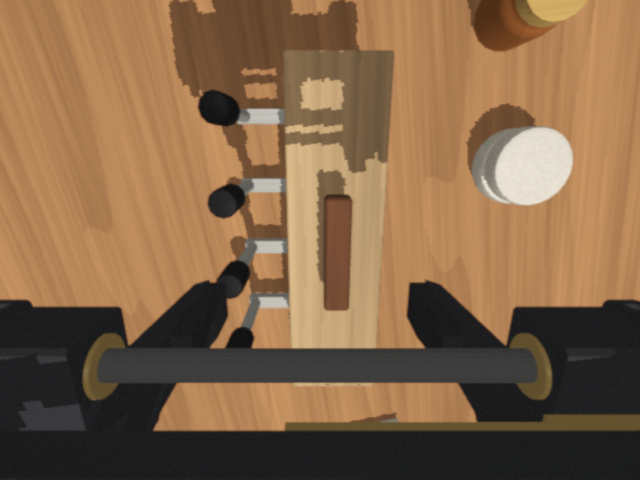

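The wrist view puts the handle at (337,252), and its measured position agrees with the fixed views to about 2 mm. I'll grasp it now.

{"method": "carry_out", "body": {
  "targets": "1 0 5 4 0;1 0 5 4 0;1 0 5 4 0;1 15 0 0 0;1 20 0 0 0;1 20 0 0 0;1 20 0 0 0;1 20 0 0 0;1 15 0 0 0;1 0 0 0 0;0 0 0 0 0;0 0 0 0 0;0 0 0 0 0;0 0 0 0 0;0 0 0 0 0;0 0 0 0 0;0 0 0 0 0;0 0 0 0 0;0 0 0 0 0;0 0 0 0 0",
  "force": 25
}}

```text
clock: 5.37
tool_pos: [0.5625, -0.1972, 0.2947]
eef_rot: [0.535, 0.462, -0.535, 0.462]
contact_force: [-0.1, 0.1, -0.6]
opening: 0.271
```

```bash
python3 - <<'E'
from m import *
print(r.get_state()['opening'],shift([.562,-.1965,.147]))
im,d,K,T=snap("wrist","w2")
E
```

```text
0.2710962937834879 (array([ 0.7, -0.6, -0.6]), array([ 0.5625, -0.1972,  0.1477]))
```

View pics/w2.png

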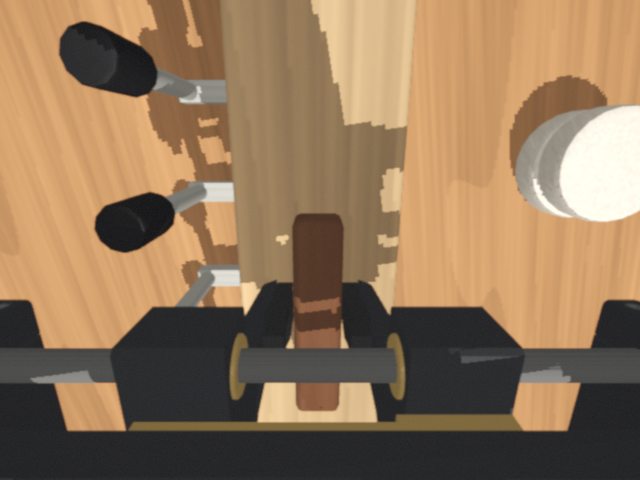

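The grip on the handle is good. I'll lift the cover and carry it to clear bench on the left.

{"method": "carry_out", "body": {
  "targets": "0 0 0 0 0;0 0 0 0 0;0 -5 0 0 0;0 -10 0 0 0;0 -15 0 0 0;0 -15 0 0 0;0 -15 0 0 0;0 -15 0 0 0;0 -15 0 0 0;0 0 0 0 0",
  "force": 40
}}

```text
clock: 6.25
tool_pos: [0.5632, -0.1976, 0.3881]
eef_rot: [0.536, 0.46, -0.534, 0.464]
contact_force: [0.4, -0.3, -3.1]
opening: 0.221
```

{"method": "carry_out", "body": {
  "targets": "0 0 -4 -10 0;0 0 -8 -20 0;0 0 -10 -26 0;0 0 -10 -26 0;0 0 -10 -26 0;0 0 -10 -26 0;0 0 -10 -26 0;0 0 -10 -26 0;0 0 -10 -26 0;0 0 -10 -26 0;0 0 -10 -26 0;0 0 -10 -26 0;0 0 -10 -26 0;0 0 -10 -26 0;0 0 -10 -26 0;0 0 -10 -26 0;0 0 -10 -26 0;0 0 -10 -26 0;0 0 -10 -26 0;0 0 -10 -26 0"
}}

```text
clock: 7.92
tool_pos: [0.4434, 0.325, 0.3836]
eef_rot: [-0.534, -0.463, 0.536, -0.462]
contact_force: [0.2, 0.8, -2.6]
opening: 0.221
```

{"method": "carry_out", "body": {
  "targets": "0 0 -10 -26 0;0 0 -10 -26 0;0 0 -10 -26 0;0 0 -10 -26 0;0 0 -7 -25 0;0 0 0 -12 0;0 0 0 0 0;0 0 0 0 0;0 0 0 0 0"
}}

```text
clock: 8.67
tool_pos: [0.4191, 0.4684, 0.3838]
eef_rot: [-0.534, -0.461, 0.537, -0.462]
contact_force: [0.2, -0.0, -3.6]
opening: 0.226
```

```bash
python3 - <<'E'
from m import *
print(r.get_state()['opening'],shift([.42,.47,.034]))
im,d,K,T=snap("side","s3")
im,d,K,T=snap("top","t3")
E
```

```text
0.22573536760280094 (array([202.8,   0.9,  -2.8]), array([0.4189, 0.468 , 0.2368]))
```

View pics/s3.png

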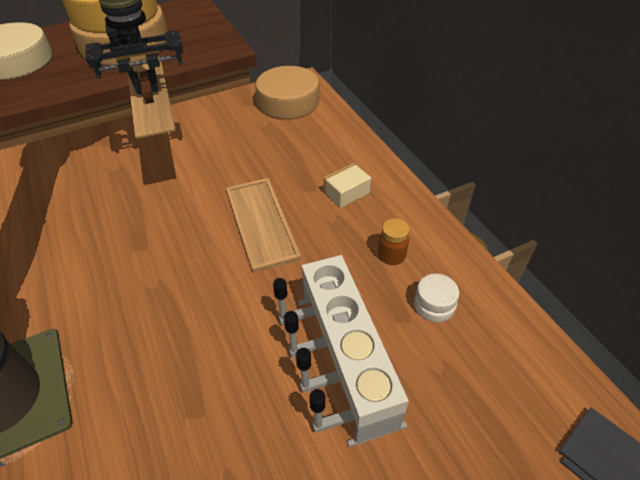

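View pics/t3.png

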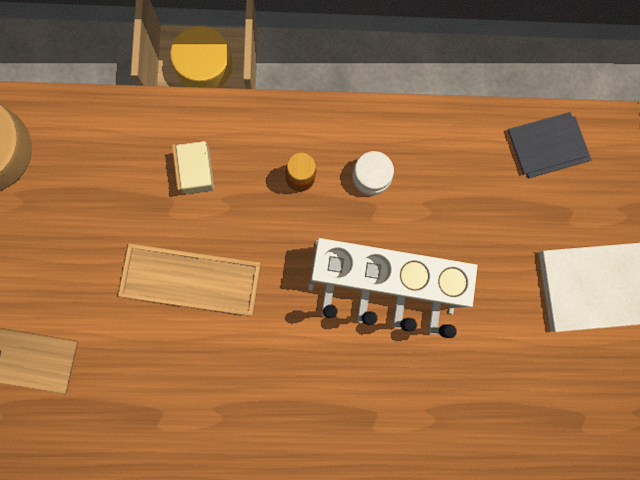

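Cheeses are present only in pockets 0 and 1, at top pixels (452,282) and (414,275). Before lowering I'll check where the bench ends on the left.

```bash
python3 - <<'E'
from m import *
im,d,K,T=load("side0"); P=cloud(d,K,T)
for u,v in [(100,150),(120,130),(130,120),(135,110),(140,100),(145,90),(150,140),(160,125),(160,110)]: print(u,v,P[v,u].round(3))
im,d,K,T=load("t3"); P=cloud(d,K,T)
m=(P[...,2]>.15)&(P[...,2]<.25)&(P[...,0]<.6)&(P[...,1]>.25)
q=P[m]; print(np.nanmin(q,0),np.nanmax(q,0))
E
```

```text
100 150 [0.269 0.622 0.001]
120 130 [ 0.334  0.689 -0.   ]
130 120 [ 0.368  0.725 -0.001]
135 110 [ 0.399  0.952 -0.113]
140 100 [ 0.424  0.951 -0.083]
145 90 [ 0.447  0.932 -0.042]
150 140 [0.397 0.604 0.002]
160 125 [0.438 0.66  0.   ]
160 110 [0.456 0.731 0.001]
[0.35856205 0.31842936 0.19839218] [0.4544456  0.43678198 0.23018053]
```

{"method": "carry_out", "body": {
  "targets": "0 15 0 0 0;0 25 0 0 0;0 25 0 0 0;0 25 0 0 0;0 25 0 0 0;0 25 0 0 0;0 25 0 0 0;0 20 0 0 0;0 10 0 0 0;0 4 0 0 0;0 0 0 0 0;0 1 0 0 0;0 0 0 0 0;0 0 0 0 0"
}}

```text
clock: 9.93
tool_pos: [0.4198, 0.4703, 0.186]
eef_rot: [0.536, 0.462, -0.534, 0.462]
contact_force: [-0.1, -0.2, -3.0]
opening: 0.22
```

{"method": "carry_out", "body": {
  "targets": "0 2 0 0 0;0 1 0 0 0;0 0 0 0 0;0 0 0 0 0"
}}

```text
clock: 10.27
tool_pos: [0.4196, 0.4701, 0.1827]
eef_rot: [0.536, 0.462, -0.535, 0.462]
contact_force: [-0.1, -0.5, 6.1]
opening: 0.22
```

The cover has touched the bench. I'll release it, rise, and re-measure the uncovered block.

{"method": "carry_out", "body": {
  "targets": "0.4 0 0 0 0;0.5 0 0 0 0;0.5 0 0 0 0;0.5 0 0 0 0;0.5 0 0 0 0;0.5 -10 0 0 0;0.5 -20 0 0 0;0.5 -25 0 0 0;0.5 -25 0 0 0;0.5 -25 0 0 0;0.5 -25 0 0 0;0.5 -20 0 0 0;0.5 0 0 0 0"
}}

```text
clock: 11.35
tool_pos: [0.4206, 0.4707, 0.3369]
eef_rot: [0.538, 0.462, -0.532, 0.462]
contact_force: [1.3, 1.1, -0.5]
opening: 0.499
```

```bash
cat > blk.py <<'E'
from m import *
def blk(fn):
    im,d,K,T=load(fn); P=cloud(d,K,T); z=P[...,2]; x=P[...,0]; y=P[...,1]
    hsv=cv2.cvtColor(im,cv2.COLOR_BGR2HSV)
    reg=(x>.45)&(x<.68)&(y>-.4)&(y<.0)
    top=reg&(z>.107)&(z<.116)
    k,l,s,c=cv2.connectedComponentsWithStats(top.astype(np.uint8)); i=1+np.argmax(s[1:,4])
    print(fn,"block",np.round(plan_rect(P,l==i),1),np.nanmedian(z[l==i]))
    ch=reg&(z>.1)&(z<.2)&(hsv[...,1]>50)&(hsv[...,0]>15)&(hsv[...,0]<35)&(hsv[...,2]>150)
    k,l,s,c=cv2.connectedComponentsWithStats(ch.astype(np.uint8))
    for i in range(1,k):
        if s[i,4]>150:
            q=(P[l==i]*1000); zz=np.nanmedian(q[:,2]); q=q[abs(q[:,2]-zz)<4]; (a,b),rr=cv2.minEnclosingCircle(q[:,:2].astype(np.float32)); print(" cheese px",c[i].round(),"xy",round(a,1),round(b,1),"r",round(rr,1),"z",zz.round(1))
    kn=reg&(z>.122)&(z<.19)&(im.max(2)<60)
    k,l,s,c=cv2.connectedComponentsWithStats(kn.astype(np.uint8))
    for j in range(1,k):
        if s[j,4]>30:
            q=P[l==j]*1000; zt=np.nanpercentile(q[:,2],80); q=q[q[:,2]>zt-3]; print(" knob",((np.nanmin(q,0)+np.nanmax(q,0))/2).round(1))
E
python3 - <<'E'
from blk import *
st=r.get_state()
snap("side","s4"); snap("top","t4"); blk("s4"); blk("t4")
for n in ("s4","t4"):
    im,d,K,T=load(n); P=cloud(d,K,T); m=(P[...,2]>.004)&(P[...,2]<.05)&(P[...,0]<.5)&(P[...,1]>.3); m=cv2.morphologyEx(m.astype(np.uint8),cv2.MORPH_OPEN,np.ones((3,3)))>0; print("cover",np.round(plan_rect(P,m),1)) if m.sum()>10 else 0
e=np.array([.989,-.1466])
print(shift([.4688,-.217,.25]))
E
```

```text
s4 block [ 560.7 -194.5   77.2  291.8  261.5] 0.11168296250310539
 cheese px [357. 345.] xy 554.6 -231.4 r 26.4 z 110.1
 cheese px [373. 385.] xy 545.0 -300.5 r 26.2 z 110.2
 knob [488.1 -79.9 132.6]
 knob [ 477.6 -148.9  132.5]
 knob [ 467.8 -217.8  132.3]
 knob [ 459.3 -286.7  132.6]
t4 block [ 562.2 -196.7   76.7  290.7  261.6] 0.11069722695431583
 cheese px [414. 275.] xy 555.6 -231.3 r 25.5 z 108.9
 cheese px [452. 282.] xy 545.3 -299.9 r 25.5 z 109.0
 knob [489.9 -78.4 132. ]
 knob [ 479.  -147.7  132.2]
 knob [ 469.9 -216.4  131.8]
 knob [ 459.8 -285.4  132.2]
cover [343.6 793.4 296.  944.4 110.6]
cover [414.4 435.2  80.3 222.4 261.6]
(array([-65.2, 149.1, 672.5]), array([0.4196, 0.4701, 0.1859]))
```

View pics/s4.png

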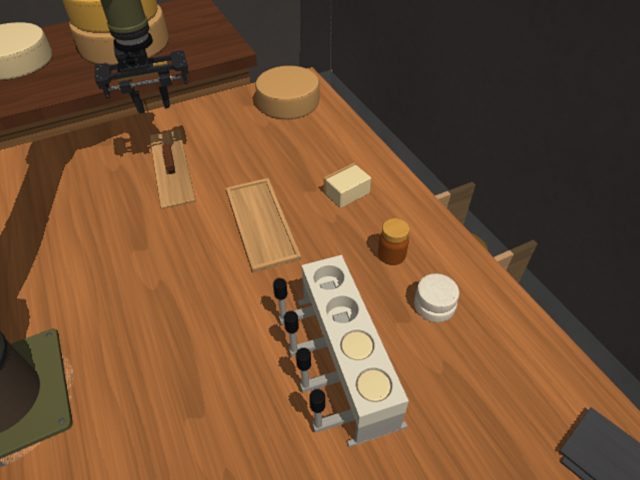

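The cover lies flat, at side pixel (172,165). Now to knob 1.

{"method": "carry_out", "body": {
  "targets": "0.5 0 6 28 0;0.5 0 6 28 0;0.5 0 6 28 0;0.5 0 6 28 0;0.5 0 6 28 0;0.5 0 6 28 0;0.5 0 6 28 0;0.5 0 6 28 0;0.5 0 6 28 0;0.5 0 6 28 0;0.5 0 6 28 0;0.5 0 6 28 0;0.5 0 6 28 0;0.5 0 6 28 0;0.5 0 6 28 0;0.5 0 6 28 0;0.5 0 6 28 0;0.5 0 6 28 0;0.5 0 6 28 0;0.5 0 6 28 0"
}}

```text
clock: 13.12
tool_pos: [0.4557, -0.1029, 0.3307]
eef_rot: [-0.535, -0.463, 0.536, -0.461]
contact_force: [0.3, 0.3, -0.6]
opening: 0.499
```

{"method": "carry_out", "body": {
  "targets": "0.5 0 7 28 0;0.5 0 7 28 0;0.5 0 7 28 0;0.5 0 8 28 0;0.5 0 0 0 0;0.5 0 0 0 0"
}}

```text
clock: 13.62
tool_pos: [0.4679, -0.2183, 0.3306]
eef_rot: [-0.536, -0.462, 0.537, -0.461]
contact_force: [0.0, 0.6, -0.2]
opening: 0.497
```

```bash
python3 - <<'E'
from m import *
print(turn_to(-8.45),shift([.4688,-.217,.122]))
E
```

```text
[np.float64(-0.002811537830602733), np.float64(3.1387811157591905)] (array([61.6,  1.1, -1.4]), array([ 0.4676, -0.2182,  0.1836]))
```

{"method": "carry_out", "body": {
  "targets": "0.5 20 1 -1 0;0.5 20 0 0 0;0.5 15 0 0 0;0.5 6 0 0 0;0.5 0 0 0 0;0 0 0 0 0;0 0 0 0 0;0 0 0 0 0;0 0 0 0 0;0 0 0 0 0;0 0 0 0 0;0 -5 0 0 0;0 -8 0 0 0;0 -8 0 0 0;0 -8 0 0 0;0 -6 0 0 0;0 -4 0 0 0;0 -1 0 0 0;0 0 0 0 0;0 0 0 0 0",
  "force": 35
}}

```text
clock: 15.28
tool_pos: [0.4698, -0.2158, 0.3113]
eef_rot: [0.535, 0.462, -0.535, 0.462]
contact_force: [0.4, 1.1, 2.7]
opening: 0.261
```

```bash
python3 - <<'E'
from blk import *
print(shift([.4688,-.217,.162]))
snap("side","s5"); blk("s5");snap("top","t5"); blk("t5")
E
```

```text
(array([ 2.3, -1. ,  1.4]), array([ 0.4699, -0.2158,  0.1643]))
s5 block [ 550.2 -264.8   77.2  149.6  261.6] 0.11168340657269393
 cheese px [359. 338.] xy 554.8 -230.1 r 24.7 z 148.7
 cheese px [373. 385.] xy 543.9 -300.1 r 26.3 z 110.1
 knob [ 473.3 -221.1  179.5]
 knob [ 459.2 -287.4  133.1]
t5 block [ 562.3 -196.6   76.6  290.4  261.6] 0.11093921865974438
 knob [489.9 -78.4 132.2]
 knob [ 479.  -147.6  132.5]
```

View pics/s5.png

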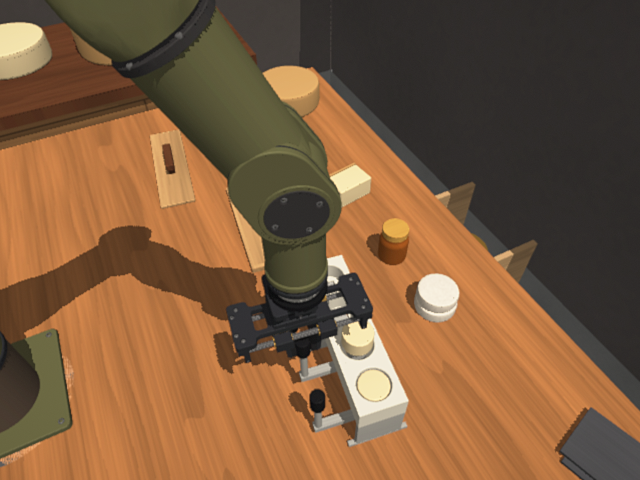

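Cheese 1 is fully up: its top reads 148.7 mm, near side pixel (359,338). Now knob 0.

{"method": "carry_out", "body": {
  "targets": "0.5 0 0 0 0;0.5 0 0 0 0;0.5 0 0 0 0;0.5 0 0 0 0;0.5 -15 0 0 0;0.5 -15 0 0 0;0.5 -15 0 0 0;0.5 0 0 24 0;0.5 0 0 24 0;0.5 0 0 23 0;0.5 0 0 0 0;0.5 20 0 0 0;0.5 20 0 0 0;0.5 20 0 0 0;0.5 20 0 0 0;0.5 7 0 0 0;0.5 0 0 0 0"
}}

```text
clock: 16.8
tool_pos: [0.459, -0.2854, 0.2671]
eef_rot: [-0.535, -0.464, 0.536, -0.461]
contact_force: [0.6, 0.1, 1.0]
opening: 0.5
```

```bash
python3 - <<'E'
from m import *
print(turn_to(-8.45),shift([.4593,-.286,.122]))
E
```

```text
[np.float64(0.001446159466365033), np.float64(-3.140146494123428)] (array([-1.9,  1. ,  0.8]), array([ 0.4585, -0.2851,  0.1201]))
```

{"method": "carry_out", "body": {
  "targets": "0 0 0 0 0;0 0 0 0 0;0 0 0 0 0;0 0 0 0 0;0 0 0 0 0;0 0 0 0 0;0 -5 0 0 0;0 -8 0 0 0;0 -8 0 0 0;0 -8 0 0 0;0 -6 0 0 0;0 -4 0 0 0;0 -2 0 0 0;0 0 0 0 0;0 0 0 0 0"
}}

```text
clock: 18.05
tool_pos: [0.4595, -0.2862, 0.3098]
eef_rot: [-0.535, -0.462, 0.535, -0.462]
contact_force: [1.4, -2.0, -6.0]
opening: 0.264
```

{"method": "carry_out", "body": {
  "targets": "0.5 0 0 0 0;0.5 0 0 0 0;0.5 0 0 0 0;0.5 0 0 0 0;0.5 -15 0 0 0;1 -20 0 0 0;1 -20 0 0 0;1 -20 0 0 0;1 0 0 0 0;1 0 0 0 0"
}}

```text
clock: 18.88
tool_pos: [0.4596, -0.2861, 0.3856]
eef_rot: [0.536, 0.461, -0.535, 0.463]
contact_force: [-0.1, 0.8, 0.2]
opening: 0.858
```

```bash
python3 - <<'E'
from blk import *
print(turn_to(-8.45),shift([.5452,-.3,.1435]))
snap("wrist","w6"); blk("w6");snap("side","s6"); blk("s6")
E
```

```text
[np.float64(0.001108700149311769), np.float64(-3.1404839534404814)] (array([95.3, 86.2,  1.2]), array([ 0.4599, -0.2862,  0.2386]))
w6 block [ 557.  -237.6   77.2  203.4  261.6] 0.11247880900411011
 cheese px [455. 146.] xy 558.0 -230.0 r 24.7 z 149.6
 cheese px [445. 248.] xy 547.8 -298.9 r 24.5 z 150.0
 knob [ 481.3 -148.1  132.4]
 knob [ 471.2 -216.8  172. ]
 knob [ 461.3 -285.2  172.3]
s6 block [ 547.3 -284.7   77.4  109.6  261.6] 0.11213054363683761
 cheese px [375. 376.] xy 544.4 -299.1 r 25.0 z 149.2
 knob [ 466.7 -226.5  164.4]
 knob [ 459.4 -286.9  172.6]
```

View pics/w6.png

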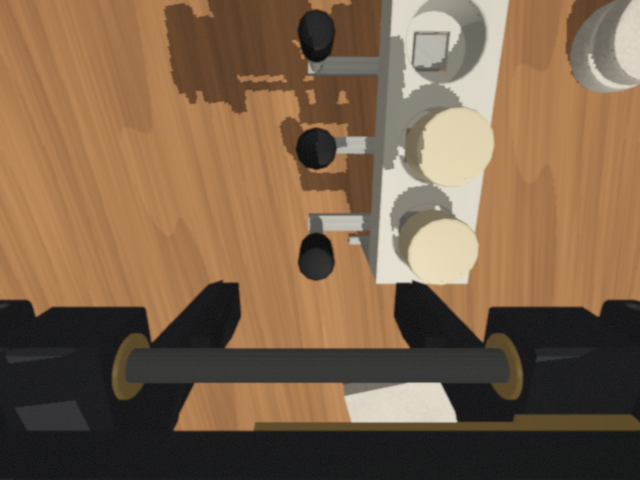

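View pics/s6.png

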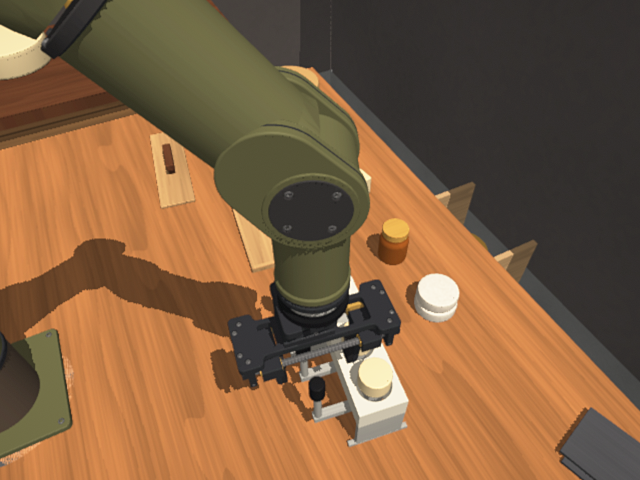

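Both cheeses are up, at wrist pixels (455,146) and (445,248) with tops at 150 mm. I'll pick cheese 0 gently.

{"method": "carry_out", "body": {
  "targets": "1 0 21.5 0 0;1 0 21.5 0 0;1 0 21.5 0 0;1 0 21.5 0 0;1 0 0 0 0;1 20 0 0 0;1 20 0 0 0;1 20 0 0 0;1 20 0 0 0;1 10 0 0 0;1 5 0 0 0;1 0 0 0 0;1 0 0 0 0",
  "force": 7
}}

```text
clock: 20.07
tool_pos: [0.5446, -0.2987, 0.29]
eef_rot: [0.535, 0.462, -0.535, 0.462]
contact_force: [0.6, -0.1, 0.1]
opening: 1.001
```

```bash
python3 - <<'E'
from m import *
print(shift([.5455,-.2995,.1435]),r.get_state()['contact_force'])
E
```

```text
(array([-0.5,  1. ,  0.6]), array([ 0.5446, -0.2987,  0.143 ])) [ 0.59306348 -0.05376128  0.08842918]
```

{"method": "carry_out", "body": {
  "targets": "0.75 0 1 0 0;0.65 0 0 0 0;0.6 0 0 0 0;0.5 0 0 0 0;0.45 0 0 0 0;0.4 0 0 0 0;0.4 0 0 0 0;0.4 0 0 0 0;0.4 0 0 0 0;0.4 0 0 0 0;0.4 0 0 0 0;0.4 0 0 0 0",
  "force": 7
}}

```text
clock: 21.07
tool_pos: [0.5456, -0.2988, 0.2898]
eef_rot: [0.535, 0.462, -0.535, 0.462]
contact_force: [1.7, -0.1, 2.4]
opening: 0.567
```

It's gripped, with 50 mm between the pads. I'll lift it and check the tray's position.

{"method": "carry_out", "body": {
  "targets": "0.4 0 0 0 0;0.4 -5 0 0 0;0.4 -10 0 0 0;0.4 -15 0 0 0;0.4 -15 0 0 0;0.4 -15 0 0 0;0.4 -10 0 0 0;0.4 0 0 0 0;0.4 0 0 0 0"
}}

```text
clock: 21.82
tool_pos: [0.5455, -0.2988, 0.3602]
eef_rot: [0.535, 0.462, -0.535, 0.462]
contact_force: [0.3, 0.4, -0.8]
opening: 0.566
```

```bash
cat > tray.py <<'E'
from m import *
def tray(fn):
    im,d,K,T=load(fn); P=cloud(d,K,T); z=P[...,2]; x=P[...,0]; y=P[...,1]
    m=(x>.4)&(x<.75)&(y>.0)&(y<.45)&(z>.005)&(z<.018)
    m=cv2.morphologyEx(m.astype(np.uint8),cv2.MORPH_OPEN,np.ones((2,2)))
    k,l,s,c=cv2.connectedComponentsWithStats(m); i=1+np.argmax(s[1:,4])
    t=plan_rect(P,l==i); print(fn,"tray",np.round(t,1)); return t
E
python3 - <<'E'
from tray import *
print(r.get_state()['opening'])
snap("side","s7"); snap("top","t7"); tray("s7"); tray("t7")
E
```

```text
0.5659386310674707
s7 tray [589.1 172.9  98.9 288.6 243.8]
t7 tray [549.3 182.9 103.8 258.8 261.9]
```

View pics/t7.png

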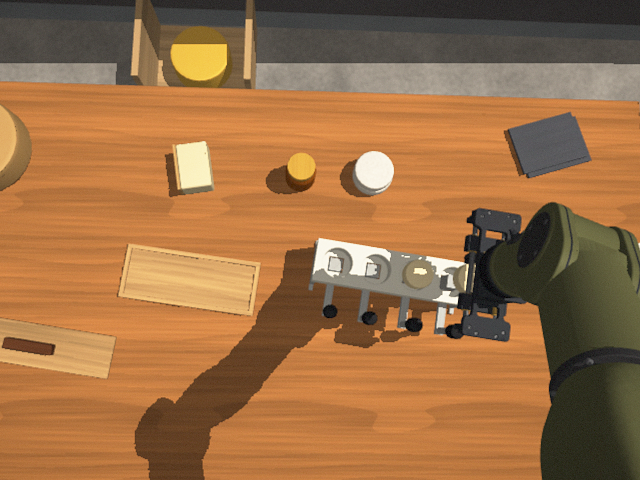

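View pics/s7.png

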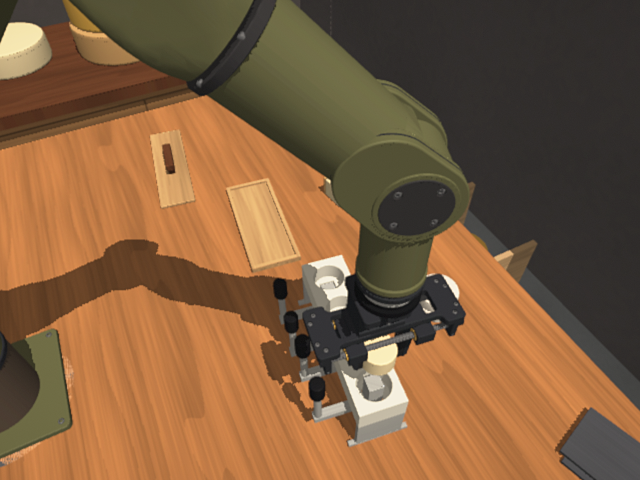

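The top view has the tray at (190,280), unmoved. I'll carry cheese 0 to the tray's left half.

{"method": "carry_out", "body": {
  "targets": "0.4 0 -1 -10 0;0.4 0 -2 -20 0;0.4 0 -3 -25 0;0.4 0 -3 -25 0;0.4 0 -3 -25 0;0.4 0 -3 -25 0;0.4 0 -3 -25 0;0.4 0 -3 -25 0;0.4 0 -3 -25 0;0.4 0 -3 -25 0;0.4 0 -3 -25 0;0.4 0 -3 -25 0;0.4 0 -3 -25 0;0.4 0 -3 -25 0;0.4 0 -3 -25 0;0.4 0 -3 -25 0;0.4 0 -3 -25 0;0.4 0 -4 -25 0;0.4 0 -4 -25 0;0.4 0 -4 -25 0"
}}

```text
clock: 23.58
tool_pos: [0.5553, 0.1868, 0.3589]
eef_rot: [-0.535, -0.463, 0.536, -0.462]
contact_force: [-0.6, -0.7, -0.4]
opening: 0.564
```

{"method": "carry_out", "body": {
  "targets": "0.4 0 -4 -25 0;0.4 0 -4 -20 0;0.4 0 -3 -13 0;0.4 0 0 -6 0;0.4 0 0 0 0;0.4 0 0 0 0"
}}

```text
clock: 24.08
tool_pos: [0.5547, 0.2487, 0.3594]
eef_rot: [-0.535, -0.462, 0.536, -0.462]
contact_force: [-0.1, -0.7, -0.8]
opening: 0.563
```

```bash
python3 - <<'E'
from tray import *
print(r.get_state()['opening'],shift([.5575,.249,.034]))
snap("side","s8"); snap("top","t8"); tray("s8"); tray("t8")
E
```

```text
0.5633907698207719 (array([178.4,   2.8,  -1.2]), array([0.5547, 0.2485, 0.2124]))
s8 tray [548.7 187.7 106.4 270.2 262. ]
t8 tray [548.9 170.9 103.7 234.4 261.3]
```

View pics/s8.png

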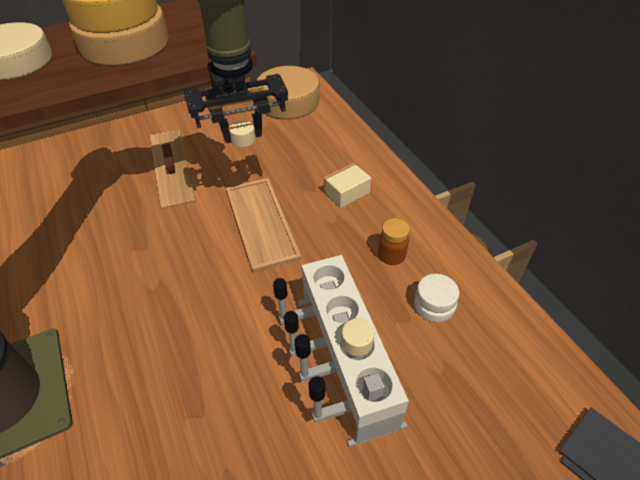

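View pics/t8.png

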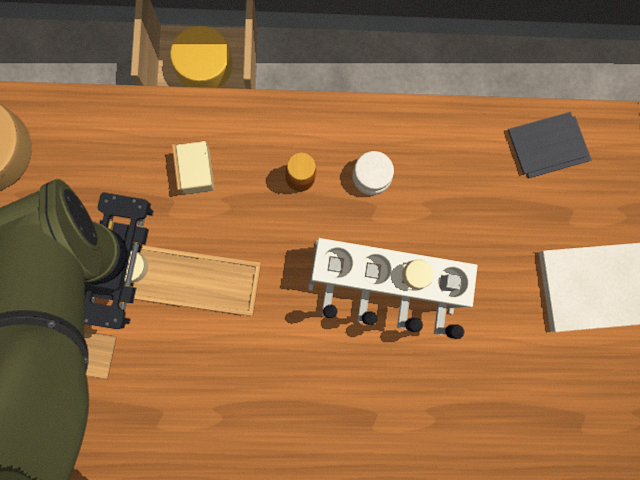

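{"method": "carry_out", "body": {
  "targets": "0.4 10 3 -1 0;0.4 20 0 0 0;0.4 25 0 0 0;0.4 25 0 0 0;0.4 25 0 0 0;0.4 25 0 0 0;0.4 20 0 0 0;0.4 12 0 0 0;0.4 8 0 0 0;0.4 4 0 0 0;0.4 2 0 0 0;0.4 0 0 0 0;0.4 0 0 0 0"
}}

```text
clock: 25.27
tool_pos: [0.5583, 0.2505, 0.1847]
eef_rot: [0.536, 0.462, -0.535, 0.462]
contact_force: [0.8, -0.2, -0.3]
opening: 0.565
```

```bash
python3 - <<'E'
from tray import *
print(r.get_state()['contact_force'],shift([.5575,.249,.0335]))
E
```

```text
[ 0.77343331 -0.15934496 -0.30723004] (array([ 4.2, -0.8,  1.7]), array([0.5585, 0.2506, 0.0377]))
```

{"method": "carry_out", "body": {
  "targets": "0.4 2 0 0 0;0.4 1 0 0 0;0.4 1 0 0 0;0.4 0 0 0 0;0.4 0 0 0 0"
}}

```text
clock: 25.68
tool_pos: [0.558, 0.2505, 0.1803]
eef_rot: [0.536, 0.462, -0.535, 0.462]
contact_force: [-0.7, -0.1, 4.0]
opening: 0.567
```

{"method": "carry_out", "body": {
  "targets": "0.6 0 0 0 0;0.68 0 0 0 0;0.72 0 0 0 0;0.72 0 0 0 0;0.72 -5 0 0 0;0.72 -15 0 0 0;0.8 -20 0 0 0;0.9 -25 0 0 0;1 -25 0 0 0;1 -25 0 0 0;1 -25 0 0 0;1 -20 0 0 0;1 -10 0 0 0;1 0 0 0 0"
}}

```text
clock: 26.85
tool_pos: [0.5585, 0.2505, 0.353]
eef_rot: [0.537, 0.462, -0.533, 0.462]
contact_force: [0.1, 0.1, -0.6]
opening: 1.002
```

{"method": "carry_out", "body": {
  "targets": "1 0 3 24 0;1 0 3 24 0;1 0 3 24 0;1 0 3 24 0;1 0 3 24 0;1 0 3 24 0;1 0 3 24 0;1 0 3 24 0;1 0 4 24 0;1 0 4 24 0;1 0 4 24 0;1 0 4 24 0;1 0 4 24 0;1 0 4 24 0;1 0 4 24 0;1 0 4 24 0;1 0 3 24 0;1 0 3 24 0;1 0 3 24 0;1 0 3 20 0"
}}

```text
clock: 28.52
tool_pos: [0.5547, -0.2324, 0.3484]
eef_rot: [-0.535, -0.462, 0.536, -0.461]
contact_force: [-0.6, -0.1, 0.2]
opening: 0.999
```

{"method": "carry_out", "body": {
  "targets": "1 0 0 0 0;1 0 0 0 0"
}}

```text
clock: 28.68
tool_pos: [0.5548, -0.2314, 0.3485]
eef_rot: [-0.535, -0.462, 0.536, -0.461]
contact_force: [0.1, -0.4, 0.2]
opening: 1.0
```

```bash
python3 - <<'E'
from tray import *
from blk import blk
snap("side","s9"); snap("top","t9"); tray("s9"); tray("t9"); snap("wrist","w9"); blk("w9"); blk("t9")
print(turn_to(-8.45),shift([.5555,-.2305,.1435]))
E
```

```text
s9 tray [550.2 188.5 107.7 271.5 262.7]
t9 tray [547.6 182.7 104.  258.5 262.7]
w9 block [ 563.6 -192.9   76.5  231.5  261.5] 0.11253139469457593
 cheese px [314. 269.] xy 558.4 -229.8 r 24.6 z 149.7
 knob [492.4 -81.5 132.3]
 knob [ 482.3 -147.8  132.3]
 knob [ 472.1 -215.9  171.7]
 knob [ 509.2 -219.4  187.9]
 knob [ 606.5 -233.   188.1]
 knob [ 463.3 -286.1  172.1]
t9 block [ 569.8 -145.9   76.7  187.9  261.6] 0.11104503197539084
 knob [489.9 -78.5 132.3]
 knob [ 479.  -148.5  132.6]
 knob [ 463.6 -216.3  171.2]
 knob [ 458.2 -285.6  171.9]
[np.float64(0.003521329100399554), np.float64(-3.1380713244893936)] (array([58.6,  0.3,  2.4]), array([ 0.5556, -0.2282,  0.2021]))
```

View pics/s9.png

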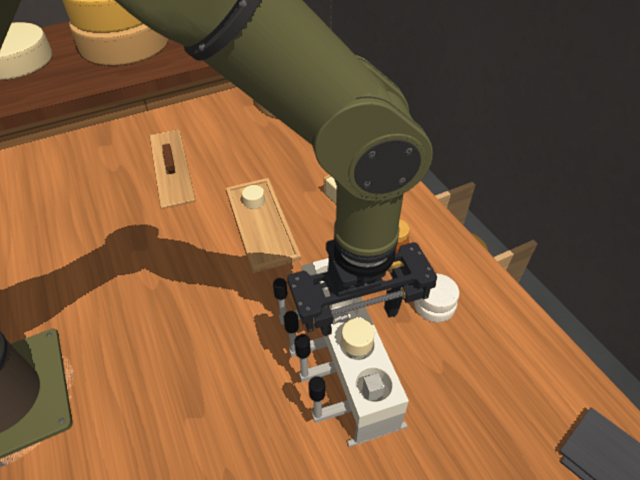

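View pics/w9.png

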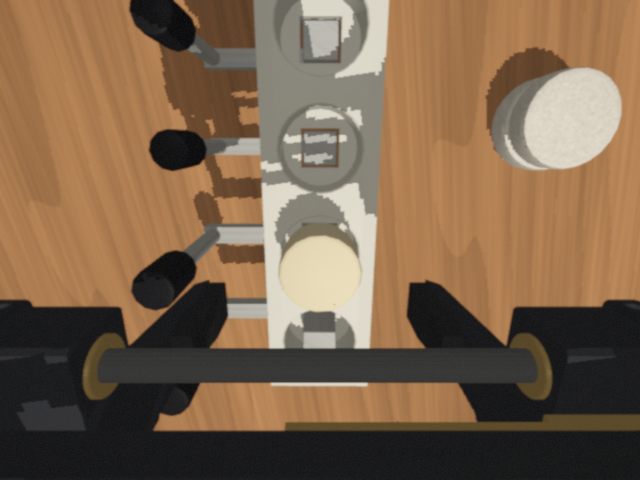

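Cheese 0 stands in the tray at side pixel (252,196). Now cheese 1, at wrist pixel (319,270).

{"method": "carry_out", "body": {
  "targets": "1 15 0 1 0;1 20 0 1 0;1 15 0 0 0;1 6 0 0 0;1 3 0 0 0;1 0 0 0 0;0.8 0 0 0 0;0.65 0 0 0 0;0.6 0 0 0 0;0.5 0 0 0 0;0.45 0 0 0 0;0.4 0 0 0 0;0.4 0 0 0 0;0.4 0 0 0 0;0.4 0 0 0 0;0.4 0 0 0 0;0.4 0 0 0 0;0.4 0 0 0 0",
  "force": 7
}}

```text
clock: 30.33
tool_pos: [0.5554, -0.2326, 0.2908]
eef_rot: [0.535, 0.462, -0.535, 0.462]
contact_force: [-0.2, 0.9, 2.9]
opening: 0.566
```

{"method": "carry_out", "body": {
  "targets": "0.4 0 0 0 0;0.4 -5 0 0 0;0.4 -10 0 0 0;0.4 -15 0 0 0;0.4 -15 0 0 0;0.4 -10 0 0 0;0.4 -5 0 0 0;0.4 0 0 0 0"
}}

```text
clock: 31.0
tool_pos: [0.5555, -0.2326, 0.352]
eef_rot: [0.536, 0.461, -0.535, 0.463]
contact_force: [-0.1, -0.7, -1.4]
opening: 0.564
```

```bash
python3 - <<'E'
from tray import *
snap("side","s10"); snap("top","t10"); tray("s10"); tray("t10")
print(r.get_state()['opening'],shift([.542,.125,.22]))
E
```

```text
s10 tray [551.2 188.4 106.7 269.6 262.1]
t10 tray [nan nan  0.  0. 90.]
0.566839661525897 (array([ -16.4,  -65. , -351.6]), array([ 0.555 , -0.2324,  0.2034]))
```

View pics/s10.png

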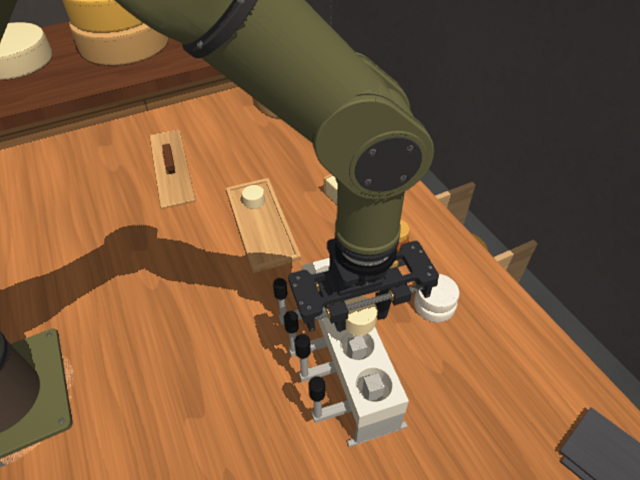

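View pics/t10.png

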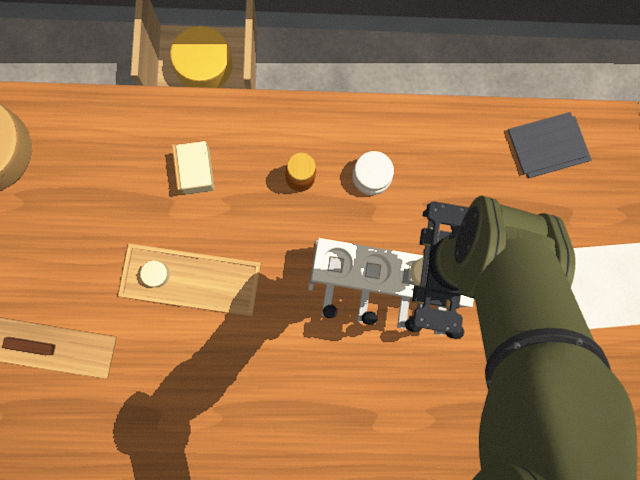

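The tray is unmoved, with cheese 0 at top pixel (153,273), and cheese 1 is held. I'll carry it to the tray's right half.

{"method": "carry_out", "body": {
  "targets": "0.4 0 -2 -10 0;0.4 0 -4 -20 0;0.4 0 -4 -24 0;0.4 0 -4 -24 0;0.4 0 -4 -24 0;0.4 0 -4 -24 0;0.4 0 -4 -24 0;0.4 0 -4 -24 0;0.4 0 -4 -24 0;0.4 0 -4 -24 0;0.4 0 -4 -24 0;0.4 0 -4 -24 0;0.4 0 -4 -24 0;0.4 0 -4 -24 0;0.4 0 -5 -20 0;0.4 0 -4 -12 0;0.4 0 -2 -4 0;0.4 0 0 0 0;0.4 0 0 0 0"
}}

```text
clock: 32.68
tool_pos: [0.5425, 0.1261, 0.3505]
eef_rot: [-0.535, -0.462, 0.536, -0.462]
contact_force: [-0.0, -1.0, -1.1]
opening: 0.566
```

```bash
python3 - <<'E'
from tray import *
snap("side","s11"); snap("top","t11"); tray("s11"); tray("t11")
print(r.get_state()['opening'],shift([.542,.128,.0335]))
E
```

```text
s11 tray [546.2 184.  108.2 255.9 260.7]
t11 tray [nan nan  0.  0. 90.]
0.5606092515661615 (array([170.2,  -1.3,  -2.9]), array([0.5428, 0.1252, 0.2037]))
```

View pics/t11.png

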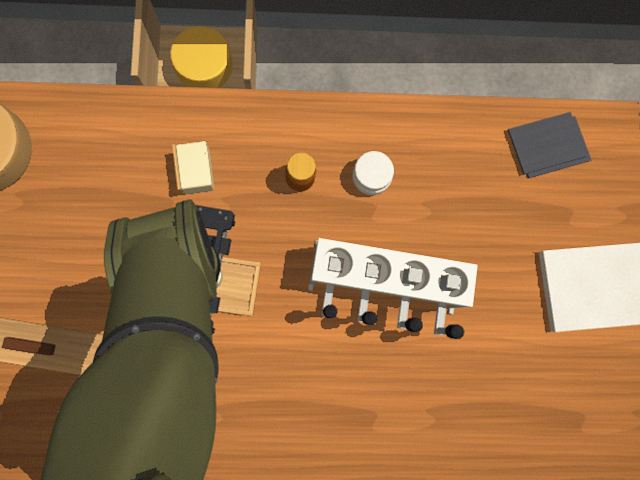

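The tray's right end is still at (240,287), so I'll lower the cheese.

{"method": "carry_out", "body": {
  "targets": "0.4 10 -1 -2 0;0.4 20 0 -1 0;0.4 25 0 0 0;0.4 25 0 0 0;0.4 25 0 0 0;0.4 25 0 0 0;0.4 15 0 0 0;0.4 10 0 0 0;0.4 8 0 0 0;0.4 3 0 0 0;0.4 0 0 0 0;0.4 1 0 0 0;0.4 1 0 0 0;0.4 0 0 0 0;0.4 0 0 0 0"
}}

```text
clock: 34.03
tool_pos: [0.5423, 0.1304, 0.1833]
eef_rot: [0.536, 0.462, -0.535, 0.462]
contact_force: [-0.8, -0.6, -0.8]
opening: 0.561
```

{"method": "carry_out", "body": {
  "targets": "0.4 1 0 0 0;0.4 1 0 0 0;0.4 1 0 0 0;0.4 0 0 0 0;0.4 0 0 0 0"
}}

```text
clock: 34.45
tool_pos: [0.5423, 0.1304, 0.1808]
eef_rot: [0.536, 0.462, -0.535, 0.462]
contact_force: [-1.2, 0.1, 7.4]
opening: 0.561
```

{"method": "carry_out", "body": {
  "targets": "0.6 0 0 0 0;0.68 0 0 0 0;0.72 0 0 0 0;0.72 0 0 0 0;0.72 -5 0 0 0;0.72 -15 0 0 0;0.72 -25 0 0 0;0.7 -25 0 0 0;0.5 -25 0 0 0;0.3 -25 0 0 0;0 -25 0 0 0;0 -25 0 0 0;0 -20 0 0 0;0 0 0 0 0",
  "force": 30
}}

```text
clock: 35.62
tool_pos: [0.5432, 0.1304, 0.3739]
eef_rot: [0.538, 0.461, -0.533, 0.463]
contact_force: [-0.5, -0.2, -0.0]
opening: 0.268
```

{"method": "carry_out", "body": {
  "targets": "0 0 -1 22 0;0 0 -1 22 0;0 0 -1 22 0;0 0 -1 22 0;0 0 -1 22 0;0 0 -1 22 0;0 0 -1 22 0;0 0 -1 22 0;0 0 -2 22 0;0 0 -2 22 0;0 0 -2 22 0;0 0 -2 22 0;0 0 -2 22 0;0 0 -2 22 0;0 0 -1 22 0;0 0 -1 24 0;0 0 0 0 0;0 0 0 0 0"
}}

```text
clock: 37.12
tool_pos: [0.4679, -0.218, 0.3692]
eef_rot: [-0.536, -0.461, 0.536, -0.461]
contact_force: [0.1, 0.9, 0.1]
opening: 0.005
```

```bash
python3 - <<'E'
from tray import *
snap("side","s12"); snap("top","t12"); tray("s12"); tray("t12")
print(r.get_state()['opening'],shift([.4688,-.217,.191]))
for n in("s12","t12"):
    im,d,K,T=load(n); P=cloud(d,K,T); m=(P[...,2]>.034)&(P[...,2]<.046)&(P[...,1]>.05)&(P[...,1]<.32)&(P[...,0]>.48)&(P[...,0]<.62)
    k,l,s,c=cv2.connectedComponentsWithStats(m.astype(np.uint8))
    for i in range(1,k):
        if s[i,4]>60: q=P[l==i]*1000;(a,b),rr=cv2.minEnclosingCircle(q[:,:2].astype(np.float32));print(n,c[i].round(),a,b,rr,np.nanmedian(q[:,2]))
E
```

```text
s12 tray [486.   50.3  33.4 541.1 258.9]
t12 tray [549.  183.   99.9 258.7 261.2]
0.006636904184438288 (array([31.3,  0.4,  1.4]), array([ 0.4686, -0.2156,  0.2223]))
s12 [247. 195.] 547.3203125 249.02757263183594 23.347597122192383 39.54587829882233
t12 [154. 273.] 557.2958374023438 248.51588439941406 25.17181968688965 38.9507388019622
t12 [215. 282.] 542.652099609375 132.23094177246094 24.925580978393555 38.92741831854196
```

View pics/s12.png

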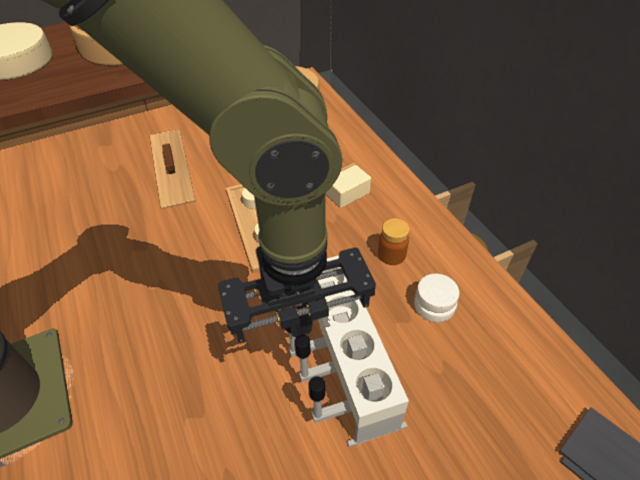

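Both cheeses stand in the tray, tops at 39 mm. I'll push knob 1 down.

{"method": "carry_out", "body": {
  "targets": "0 15 0 1 0;0 12 0 0 0;0 6 0 0 0;0 6 0 0 0;0 6 0 0 0;0 6 0 0 0;0 6 0 0 0;0 6 0 0 0;0 5 0 0 0;0 3 0 0 0;0 1 0 0 0;0 0 0 0 0;0 0 0 0 0"
}}

```text
clock: 38.3
tool_pos: [0.4687, -0.2175, 0.2984]
eef_rot: [0.535, 0.462, -0.535, 0.462]
contact_force: [-1.6, 4.2, 11.3]
opening: 0.004
```

{"method": "carry_out", "body": {
  "targets": "0 -15 0 0 0;0 -20 0 0 0;0 -20 0 0 0;0 -15 0 0 0;0 0 0 18 0;0 0 0 18 0;0 0 0 18 0;0 0 0 16 0;0 0 0 0 0;0 0 0 0 0"
}}

```text
clock: 39.13
tool_pos: [0.4579, -0.288, 0.3674]
eef_rot: [-0.536, -0.461, 0.536, -0.461]
contact_force: [0.3, 0.4, -0.1]
opening: 0.002
```

```bash
python3 - <<'E'
from blk import *
snap("side","s13"); blk("s13"); print(shift([.4593,-.286,.151]))
E
```

```text
s13 block [ 546.  -291.8   76.9   95.6  262. ] 0.11208603948959062
 knob [ 459.1 -289.5  172. ]
(array([69.4,  0.9, -0.8]), array([ 0.4583, -0.2867,  0.2204]))
```

{"method": "carry_out", "body": {
  "targets": "0 15 1 -1 0;0 12 0 0 0;0 6 0 0 0;0 6 0 0 0;0 6 0 0 0;0 6 0 0 0;0 6 0 0 0;0 6 0 0 0;0 4 0 0 0;0 2 0 0 0;0 1 0 0 0;0 0 0 0 0;0 0 0 0 0"
}}

```text
clock: 40.27
tool_pos: [0.4596, -0.286, 0.2984]
eef_rot: [0.535, 0.462, -0.535, 0.462]
contact_force: [-0.3, 4.0, 9.3]
opening: 0.002
```

{"method": "carry_out", "body": {
  "targets": "0 -15 0 0 0;0 -20 0 0 0;0 -20 0 0 0;0 -15 0 0 0;0.3 0 -2 -10 0;0.5 0 -4 -20 0;0.7 0 -5 -26 0;0.8 0 -5 -26 0;0.8 0 -5 -26 0;0.8 0 -5 -26 0;0.8 0 -5 -26 0;0.8 0 -5 -26 0;0.8 0 -5 -26 0;0.8 0 -5 -26 0;0.8 0 -5 -26 0;0.8 0 -5 -26 0;0.8 0 -5 -26 0;0.8 0 -5 -26 0;0.8 0 -5 -26 0;0.8 0 -5 -26 0"
}}

```text
clock: 41.93
tool_pos: [0.441, 0.1158, 0.3668]
eef_rot: [-0.535, -0.462, 0.536, -0.462]
contact_force: [0.2, 0.4, 0.1]
opening: 0.8
```

{"method": "carry_out", "body": {
  "targets": "0.8 0 -6 -26 0;0.8 0 -6 -26 0;0.8 0 -6 -26 0;0.8 0 -6 -26 0;0.8 0 -6 -26 0;0.8 0 -6 -26 0;0.8 0 -6 -26 0;0.8 0 -6 -26 0;0.8 0 -6 -26 0;0.8 0 -6 -26 0;0.8 0 -6 -26 0;0.8 0 -5 -26 0;0.8 0 -3 -20 0;0.8 0 0 -10 0;0.8 0 0 0 0;0.8 0 0 0 0"
}}

```text
clock: 43.27
tool_pos: [0.4181, 0.4635, 0.3664]
eef_rot: [-0.534, -0.462, 0.536, -0.463]
contact_force: [0.3, -0.1, -0.1]
opening: 0.8
```

```bash
python3 - <<'E'
from tray import *
from blk import blk
snap("side","s14"); snap("top","t14"); snap("wrist","w14"); blk("s14"); blk("t14"); tray("s14"); tray("t14")
for n in("s14","w14"):
    im,d,K,T=load(n); P=cloud(d,K,T); z=P[...,2]; m=(z>.033)&(z<.05)&(P[...,1]>.38)&(P[...,1]<.56)&(P[...,0]>.34)&(P[...,0]<.5)&(im.max(2)<140)
    k,l,s,c=cv2.connectedComponentsWithStats(m.astype(np.uint8)); i=1+np.argmax(s[1:,4]); print(n,"handle",s[i],np.round(plan_rect(P,l==i),1),np.nanmedian(z[l==i]))
for n in("s14","t14"):
    im,d,K,T=load(n); P=cloud(d,K,T); m=(P[...,2]>.034)&(P[...,2]<.046)&(P[...,1]>.05)&(P[...,1]<.32)&(P[...,0]>.48)&(P[...,0]<.62)
    k,l,s,c=cv2.connectedComponentsWithStats(m.astype(np.uint8))
    for i in range(1,k):
        if s[i,4]>60: q=P[l==i]*1000;(a,b),rr=cv2.minEnclosingCircle(q[:,:2].astype(np.float32));print(n,c[i].round(),a,b,rr,np.nanmedian(q[:,2]))
print(turn_to(-8.4),shift([.42,.47,.035]))
E
```

```text
s14 block [ 560.5 -194.3   77.2  292.6  261.6] 0.1120656748870229
 knob [487.7 -79.1 132.3]
 knob [ 477.8 -148.9  132.5]
 knob [ 467.7 -217.9  132.5]
 knob [ 459.5 -287.1  132.6]
t14 block [ 562.2 -196.7   76.5  290.6  261.5] 0.1110379546017749
 knob [489.9 -78.4 132.2]
 knob [ 479.  -147.8  132.2]
 knob [ 469.8 -216.4  132.9]
 knob [ 459.8 -286.   131.5]
s14 tray [549.6 187.5 106.7 269.2 262.5]
t14 tray [545.2 182.5 103.6 257.  261.8]
s14 handle [162 143  12  26 204] [417.8 470.5  19.8  92.3 261.5] 0.041602789767393955
w14 handle [ 306  162   22   93 1924] [421.1 472.2  19.6  88.2 261.4] 0.04245241264585867
s14 [252. 193.] 555.2003173828125 249.72735595703125 26.15793228149414 39.792685492250456
s14 [265. 229.] 539.988525390625 133.07852172851562 26.28562355041504 40.00187984820391
t14 [154. 273.] 557.7042846679688 248.5558319091797 25.105606079101562 38.77313202348165
t14 [215. 282.] 542.7026977539062 131.94021606445312 24.759986877441406 38.91343651157908
[np.float64(-0.001746341911328179), np.float64(3.139846311678465)] (array([185.3,  -0. ,  -8.4]), array([0.4188, 0.4621, 0.2203]))
```

View pics/s14.png

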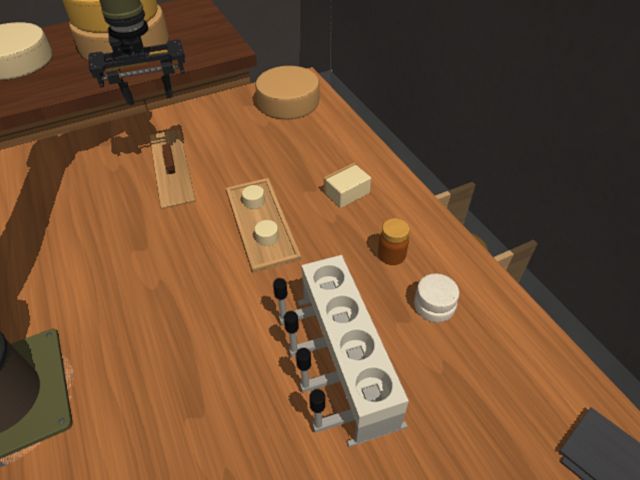

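View pics/w14.png

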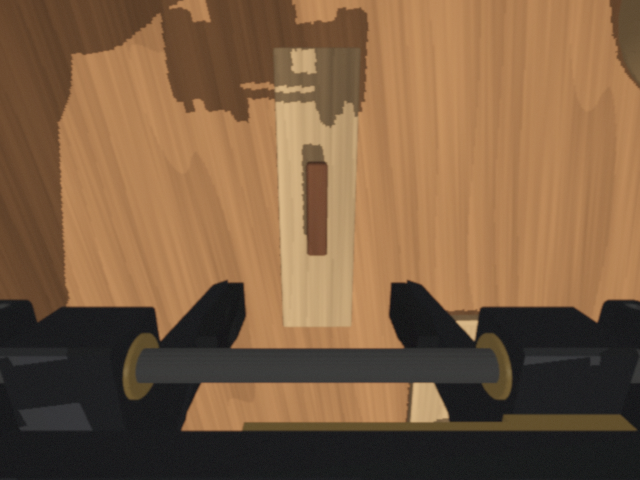

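All four knobs read about 132 mm, so the rods are down. Both cheeses stand in the tray at side pixels (252,196) and (265,231). The cover's handle is at (0.420, 0.471), so I'll grasp it.

{"method": "carry_out", "body": {
  "targets": "0.8 10 0 -4 0;0.8 20 0 -5 0;0.8 25 0 0 0;0.8 25 0 0 0;0.8 25 0 0 0;0.8 25 0 0 0;0.8 20 0 0 0;0.8 15 0 0 0;0.8 10 0 0 0;0.8 8 0 0 0;0.8 1 0 0 0;0.8 0 0 0 0;0 0 0 0 0;0 0 0 0 0;0 0 0 0 0;0 0 0 0 0;0 0 0 0 0;0 0 0 0 0;0 0 0 0 0;0 0 0 0 0",
  "force": 40
}}

```text
clock: 45.08
tool_pos: [0.4199, 0.4728, 0.1838]
eef_rot: [0.535, 0.462, -0.535, 0.462]
contact_force: [-0.0, 0.8, 0.1]
opening: 0.227
```

{"method": "carry_out", "body": {
  "targets": "0 0 0 0 0;0 0 0 0 0;0 -5 0 0 0;0 -15 0 0 0;0 -25 0 0 0;0 -25 0 0 0;0 -25 0 0 0;0 -25 0 0 0;0 -25 0 0 0;0 -25 0 0 0;0 -15 0 0 0;0 -5 0 0 0;0 0 0 0 0"
}}

```text
clock: 46.17
tool_pos: [0.4199, 0.4729, 0.3757]
eef_rot: [0.536, 0.462, -0.534, 0.462]
contact_force: [-0.1, 0.3, -4.1]
opening: 0.218
```

```bash
python3 - <<'E'
from tray import *
print(r.get_state()['opening'],shift([.5615,-.1957,.235]))
E
```

```text
0.21810274856026252 (array([ -7.7, 237.5, 641.1]), array([0.4202, 0.4732, 0.2287]))
```

{"method": "carry_out", "body": {
  "targets": "0 0 4 10 0;0 0 8 20 0;0 0 10 26 0;0 0 10 26 0;0 0 10 26 0;0 0 10 26 0;0 0 10 26 0;0 0 10 26 0;0 0 10 26 0;0 0 10 26 0;0 0 10 26 0;0 0 10 26 0;0 0 10 26 0;0 0 10 26 0;0 0 10 26 0;0 0 10 26 0;0 0 10 26 0;0 0 10 26 0;0 0 10 26 0;0 0 10 26 0"
}}

```text
clock: 47.83
tool_pos: [0.536, -0.05, 0.3723]
eef_rot: [-0.534, -0.463, 0.536, -0.461]
contact_force: [0.6, 0.8, -3.2]
opening: 0.224
```

{"method": "carry_out", "body": {
  "targets": "0 0 10 26 0;0 0 10 26 0;0 0 10 26 0;0 0 10 26 0;0 0 5 24 0;0 0 0 14 0;0 0 0 0 0;0 0 0 0 0;0 0 0 0 0"
}}

```text
clock: 48.58
tool_pos: [0.5605, -0.193, 0.373]
eef_rot: [0.535, 0.464, -0.535, 0.462]
contact_force: [-0.1, 0.6, -2.4]
opening: 0.222
```

```bash
python3 - <<'E'
from tray import *
print(r.get_state()['opening'],turn_to(-8.45),shift([.5615,-.195,.15]))
im,d,K,T=snap("wrist","w15"); P=cloud(d,K,T); z=P[...,2]
for lo,hi in((.195,.212),(.225,.245)):
    m=cv2.morphologyEx(((z>lo)&(z<hi)&(im.max(2)>0)).astype(np.uint8),cv2.MORPH_OPEN,np.ones((5,5)))
    k,l,s,c=cv2.connectedComponentsWithStats(m); i=1+np.argmax(s[1:,4]); print(s[i],np.round(plan_rect(P,l==i),1),np.nanmedian(z[l==i]))
snap("side","s15")
E
```

```text
0.221509122791758 [np.float64(0.0029717628990962226), np.float64(-3.138620890690697)] (array([76. ,  1.7,  2.3]), array([ 0.5602, -0.1927,  0.226 ]))
[  219     0   196   306 47222] [ 570.2 -132.2   80.4  138.   261.8] 0.19803171404412787
[ 252  223  130  125 7953] [ 563.8 -177.2   46.3   54.9  117. ] 0.2318391946073343
```

View pics/s15.png

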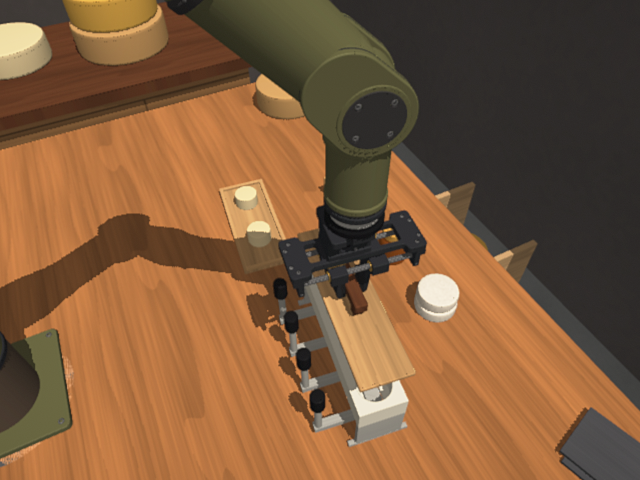

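View pics/w15.png

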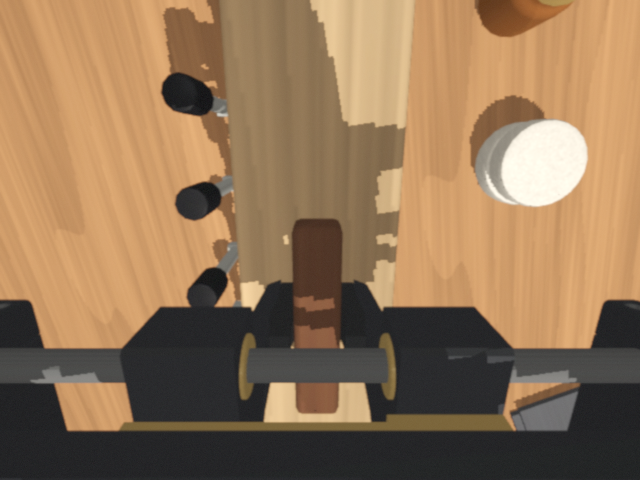

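The cover is over the block, handle at wrist pixel (318,315). The tray has been knocked slightly, but the cheeses still stand in it. I'll lower the cover.

{"method": "carry_out", "body": {
  "targets": "0 5 1 1 0;0 15 0 1 0;0 20 0 0 0;0 15 0 0 0;0 10 0 0 0;0 6 0 0 0;0 3 0 0 0;0 1 0 0 0;0 0 0 0 0;0 0 0 0 0"
}}

```text
clock: 49.52
tool_pos: [0.5619, -0.1971, 0.2994]
eef_rot: [0.536, 0.462, -0.535, 0.463]
contact_force: [-0.2, -0.6, -3.2]
opening: 0.218
```

```bash
python3 - <<'E'
from tray import *
print(r.get_state()['contact_force'],turn_to(-8.45),shift([.5615,-.195,.148]))
E
```

```text
[-0.24910116 -0.59565691 -3.23918336] [np.float64(0.0009990764999166781), np.float64(-3.1405935770898767)] (array([ 4.4, -0.9, -2.1]), array([ 0.5621, -0.1972,  0.1524]))
```

{"method": "carry_out", "body": {
  "targets": "0 2 -1 -2 0;0 1 0 0 0;0 1 0 0 0;0 0 0 0 0;0 0 0 0 0"
}}

```text
clock: 49.93
tool_pos: [0.5609, -0.1945, 0.2958]
eef_rot: [0.535, 0.462, -0.535, 0.462]
contact_force: [-1.9, 2.2, 5.9]
opening: 0.225
```

{"method": "carry_out", "body": {
  "targets": "0.3 0 0 0 0;0.45 0 0 0 0;0.55 0 0 0 0;0.55 0 0 0 0;0.55 0 0 0 0;0.55 -5 0 0 0;0.55 -15 0 0 0;0.55 -25 0 0 0;0.55 -25 0 0 0;0.55 -25 0 0 0;0.55 -25 0 0 0;0.55 -20 0 0 0;0.55 0 -25 -15 0;0.55 0 -25 -15 0;0.55 0 -25 -15 0;0.55 0 -25 -15 0;0.55 0 0 0 0;0.55 0 0 0 0"
}}

```text
clock: 51.43
tool_pos: [0.4699, -0.1201, 0.4353]
eef_rot: [0.535, 0.463, -0.535, 0.462]
contact_force: [-0.1, -0.4, 0.3]
opening: 0.55
```

```bash
python3 - <<'E'
from tray import *
snap("side","s16"); snap("top","t16"); snap("wrist","w16")
for n in("s16","t16","w16"):
    im,d,K,T=load(n); P=cloud(d,K,T); z=P[...,2];x=P[...,0];y=P[...,1]
    def big(m,nm):
        m=cv2.morphologyEx(m.astype(np.uint8),cv2.MORPH_OPEN,np.ones((3,3)))
        k,l,s,c=cv2.connectedComponentsWithStats(m)
        if k>1: i=1+np.argmax(s[1:,4]); print(n,nm,s[i],np.round(plan_rect(P,l==i),1),np.nanmedian(z[l==i]))
    reg=(x>.5)&(x<.63)&(y<0)&(y>-.4)
    big(reg&(z>.112)&(z<.128),"cover"); big(reg&(z>.146)&(z<.165)&(im.max(2)<140),"handle")
    big((x>.4)&(x<.7)&(y>0)&(y<.45)&(z>.005)&(z<.05),"tray")
    m=(z>.034)&(z<.046)&(y>.02)&(y<.36)&(x>.45)&(x<.65)
    k,l,s,c=cv2.connectedComponentsWithStats(m.astype(np.uint8))
    for i in range(1,k):
        if s[i,4]>60: q=P[l==i]*1000;(a,b),rr=cv2.minEnclosingCircle(q[:,:2].astype(np.float32));print(n,c[i].round(),a,b,rr,np.nanmedian(q[:,2]))
    kn=(x<.52)&(x>.43)&(y<-.05)&(y>-.32)&(z>.122)&(z<.19)&(im.max(2)<60)
    k,l,s,c=cv2.connectedComponentsWithStats(kn.astype(np.uint8))
    for j in range(1,k):
        if s[j,4]>30: q=P[l==j]*1000; print(" knob",np.nanpercentile(q,90,axis=0).round(1))
E
```

```text
s16 cover [ 300  253  109  163 7263] [ 559.2 -194.9   80.7  292.3  261.7] 0.12018704896939025
s16 handle [335 290  30  50 663] [ 558.5 -197.2   20.3   88.6  261.4] 0.15386356937436962
s16 tray [ 242  225   51   47 1386] [522.  111.7 103.3 106.6 262.1] 0.010144857487011438
s16 [260. 233.] 526.9321899414062 129.0207061767578 22.91839599609375 39.51139633042678
 knob [495.7 -73.2 133. ]
 knob [ 485.6 -142.7  133.2]
 knob [ 475.3 -211.8  133.5]
 knob [ 465.1 -280.9  133.4]
t16 cover [ 313  237   61   51 2051] [ 574.8 -101.8   80.1   98.8  261.8] 0.11894715262348476
t16 handle [413 268  13  11 114] [ 556.5 -229.1   16.7   21.8  264.9] 0.15290720468570712
t16 tray [ 116  251  142   72 5687] [533.9 189.9 104.  262.5 262.8] 0.009669448399741265
t16 [151. 281.] 542.3026123046875 253.2611083984375 25.18094825744629 38.740146567162405
t16 [213. 290.] 527.1434936523438 135.99594116210938 24.895896911621094 38.83160293531318
 knob [496.7 -70.6 133.1]
w16 cover [  376   127   103   179 13322] [ 570.5 -135.4   80.3  168.3  261.6] 0.1205798896595871
w16 handle [ 415  249   30   80 1685] [ 562.5 -186.9   19.6   73.1  261.8] 0.15446781477279287
w16 tray [ 284    0  100   31 2994] [520.   74.7  28.5 104.2 172.8] 0.009310191623158853
 knob [498.7 -69.2 133.3]
 knob [ 489.1 -136.8  133.3]
 knob [ 479.4 -205.7  133.3]
 knob [ 466.3 -287.5  133.4]
```

View pics/s16.png

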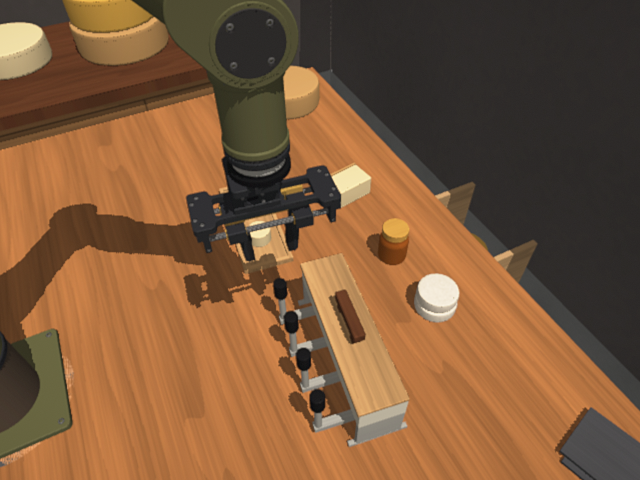

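View pics/t16.png

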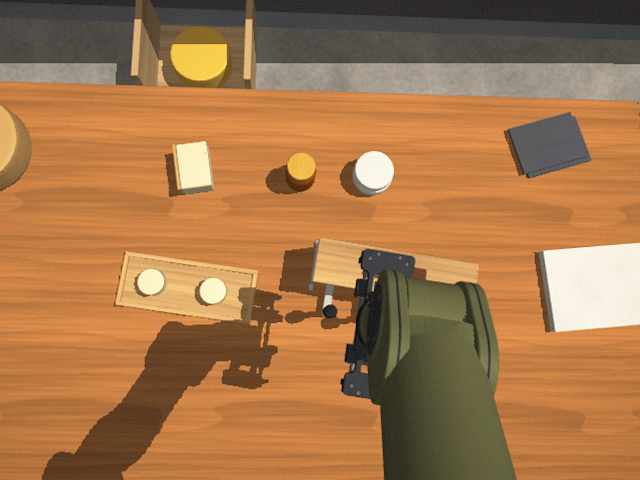

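The cover is within 2 mm and 0.2° of the block. The tray was knocked about 16 mm, but both cheeses moved with it: side view (260,233), top view (151,281) and (213,290). All the knobs read about 133 mm at most. Everything is at rest and the arm is clear, so I'll hand in.

```bash
python3 -c "
from plant import r
print(r.finish_job(), r.get_state()['clock'])"
```

```text
the job is handed in; nothing more can be done
the job is handed in; nothing more can be done
```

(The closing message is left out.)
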